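Catch pumpkin chunks in a pot, fit its double lid and take the outer lid off

ROBOT

A 6-joint arm with a two-finger parallel gripper is mounted at the origin on the work surface. World frame = base frame: x ahead of the robot, y to its left, z up, the work surface at z = 0. Lengths are in m, angles in rad, forces in N, time in s.
With the tool pointing down it reaches from about 0.275 to 0.825 m from the base axis. Payload 4.9 kg.
Tool frame: the origin (TCP) lies on the centre line of the jaws, within the pads' length; the fingertips stand 8 mm ahead of it and the grasp point (between the pads) lies 11 mm behind it; z points along the fingers, y is the direction in which the jaws open and shut (so a half turn about z gives the same grasp; the last joint's range is limited). The gripper opens to 85 mm and grips with 20 to 120 N. Pads are 22 mm wide; open, the fingers measure 114 mm over their backs; the gripper's body (76 mm by 85 mm) begins 54 mm behind the grasp point. The pads swing forward as they close: fully open they stand 13 mm farther back than shut.
Start: joints at [-1.421, 0.326, -0.193, 1.052, 0, 1.437], TCP at [0.154, -0.528, 0.239] pointing down, gripper open.
Joint ranges: [-2.65, 2.65], [-0.97, 1.79], [-1.3, 1.35], [-1.93, 2.1], [-1.47, 1.37], [-3.14, 3.14]. Speed limits (rad/s): [2.57, 2.57, 3.14, 3.14, 3.14, 3.14].

INTERFACE

Orientations are given as a unit quaternion [x, y, z, w].
In Python, from station import sense, viewer, order, nets gives the robot as it stands.
- The arm moves only by the tool jog_arm, never from a script. Its argument "motion" is one flat list of numbers, 7 for each row, row after row: the shift along the tool's x, y, z in cm, then the turn, a rotation vector about the tool's x, y, z in rad, then the finger opening in cm, from 0 to 8.54. In form: [dx, dy, dz, rx, ry, rz, fingers, dx, dy, dz, rx, ry, rz, fingers, ...]. A call has 1 to 5 rows; each row shifts and turns the commanded pose from where the row before left it, along the tool's axes as they then stand; what a row does not reach is not made up. A row lasts 1/12 s, in which the tool goes at most 41.7 mm and 7.16 degrees, less where a joint would pass 70% of its speed; a pose out of reach is approached as far as the arm can. A call with a gripper value outside its range is refused whole. The fingers move at their own pace and stop on an object; "newtons" is the grip in N (left out, the last holds). Time passes only in rows, so rows that do not move let the fingers close. It gives the time, the measured TCP pose, the force and the opening at its end, in the units of the state.
- sense(): the state, without advancing time (a new reading comes with each control period).
- viewer.get_image(name): name is "side" or "top"; returns the picture (400x640x3 uint8, red, green, blue); there is no depth.
- viewer.camera_params(name): a dict with "K" (3x3 intrinsics, pixels), "cam_to_world" (4x4, takes a point from camera to world coordinates). Camera axes: x right, y down, z forward; pixel columns grow to the right and rows downward; lengths in m; the calibration is good to about 2 mm. A picture is of the moment at which its call begins. camera_params takes no time and is no camera call.
- order.hand_in(): hands the job in, once; it reports no verdict.
Trained networks look in the newest picture that a camera, given by its name, has taken for a name from the list of things; names that differ only in an ending like _2 or _b are one class to them, and where a whole thing is asked for, a point or a joint stands for the part that bears it (a point fixed in the world has none). Each returns a list of dicts, best first, with "confidence" (0 to 1); they miss things now and then, are a little off and sometimes report something else, mostly with a low value. They report only what shows in the picture. A call takes as long as a camera call. They do not tell look-alikes from the thing itself.
- nets.recognise(camera, thing): "xy" ([column, row] as shares, 0 to 1, of the picture: columns of its width, rows of its height, amid what is visible of it).
- nets.regions_of(camera, thing): "mask" (400x640 bool, what is visible of it) and "xy" ([column, row] as shares, 0 to 1, of the picture: columns of its width, rows of its height, amid what is visible of it).
The state is a dict: "time": time; "q": joint angles; "joint_vel": joint speeds; "tau": joint torques, N m; "tcp_pos": TCP position; "tool_rot": TCP orientation; "force": force on the tool from outside, world axes, zero at the start; "ft_torque": the same for the moment, N m; "width": opening from 0.0 (shut) to 1.0 (fully open).
Only numpy, scipy, OpenCV 4.12 (cv2) and the standard library are available. Lean on these libraries where they do the work, as an engineer would, in place of code of your own. Each camera call takes 0.05 s, during which the arm holds its last target.

TASK

Lift the steaming pot by its handle, push its rim against the paddle under the cutter's chute so that the flap opens, and catch all four pumpkin chunks in the pot while you hold it; then stand the pot back on the cork mat and let go. Put the two nested lids on the pot together, let go, then take only the outer lid straight off, leaving the inner lid seated and undisturbed on the pot. Finish still holding the outer lid, level and well clear above the inner lid's stem, and leave the other things on the counter alone.

Things in the scene. Friction and masses are not known exactly. Their poses are not given: they have to be found in the camera images.
- pot: Grey open plastic pot, 118 mm across the rim, 75 mm tall, wall 4 mm, inner floor 5 mm up, 0.18 kg. Origin: centre of underside, z up. Its bar handle points along its own -x: 18 mm wide (y), 55 to 71 mm above the origin, ending 136 mm from the axis; pinch it across y about 105 mm from the axis. Starts on the cork mat, handle towards the robot and its right.
- mat: Fixed round cork mat, 150 mm across, 6 mm thick. Origin: centre of its underside, on the counter.
- chute: Fixed white vegetable cutter with a steel outlet chute, left of the pot; heading varies. Origin on the counter straight below the middle of the flap's hinge line; its +x points level, up the chute into the machine, so pieces come out towards -x. Chute 60 mm wide inside, 35 degrees steep, slippery. Machine's body begins 110 mm along +x; below the chute is free up to there.
- hinge (a point): Middle of the flap's hinge line (parallel to the chute's y) at the lower end of the chute floor, 140 mm above the counter. Open, the flap is a spout ending 25 mm in front of (chute -x) and 13 mm below it.
- paddle (a point): Middle of the paddle's lower edge. The paddle, 50 mm wide and 66 mm long, hangs below the hinge line, leaning 35 degrees to the chute's -x when shut. To open fully, a pot rim whose top is about 30 mm below the hinge line pushes it some 54 mm along the chute's +x from first touch, until the rim is about 33 mm past the hinge line (keep within 42 mm).
- flap (a joint): Angle (rad) of the sprung flap at the chute's mouth, 0 shut, 1.45 fully open. Flap and paddle are one steel part: above the hinge the 28 mm flap stops the pieces; pushing the paddle below it towards the chute's +x folds the flap outwards and down. Pieces slide out freely above about 1.3 rad. It takes under 3 N and springs shut when let go.
- inner: Inner lid, white plastic, 0.13 kg: plug 10 mm deep, tapering from 102 mm across to 90 at the bottom, under a disc 118 mm across, 5 mm thick; upright central stem 18 mm thick, 15 to 70 mm above the origin. Origin: centre of plug's underside, z up; seated, it is 65 mm above the pot's origin, disc on the rim. Starts on the counter right of the pot, outer lid nested on it.
- outer: Outer lid, grey plastic, 0.12 kg: round plate 128 mm across, a short skirt round the inner disc, and a central open collar 52 mm across outside, 36 inside, through which the stem sticks up 29 mm. Origin: centre of skirt's lower edge; plate's top 8 mm, collar's top 30 mm up; nested, 11 mm above inner's origin. The stem carries both lids, the collar the outer lid alone.
- piece0: Chunk of pumpkin, 26 x 23 x 17 mm, 14 g, one of four lying behind the flap on the chute. Origin: centre of one 26 x 23 mm face.
- piece1: Chunk of pumpkin, 26 x 23 x 17 mm, 14 g, one of four lying behind the flap on the chute. Origin: centre of one 26 x 23 mm face.
- piece2: Chunk of pumpkin, 26 x 23 x 17 mm, 14 g, one of four lying behind the flap on the chute. Origin: centre of one 26 x 23 mm face.
- piece3: Chunk of pumpkin, 26 x 23 x 17 mm, 14 g, one of four lying behind the flap on the chute. Origin: centre of one 26 x 23 mm face.
- mug: White mug, 90 mm tall, a bystander: leave it alone. Origin: centre of its underside.
- soap: White bottle, 170 mm tall, a bystander: leave it alone. Origin: centre of its underside.
- spice: Small glass jar, 80 mm tall, a bystander: leave it alone. Origin: centre of its underside.
- can: Steel can, 80 mm tall, a bystander: leave it alone. Origin: centre of its underside.
- dish: Small white plate, 100 mm across, a bystander: leave it alone. Origin: centre of its underside.
- oil: Amber glass bottle, 150 mm tall, a bystander: leave it alone. Origin: centre of its underside.
- spatula: Black spatula lying flat, a bystander: leave it alone. Origin: centre of its underside.
Not all that is in view belongs to the job. Several things have the shape of the mat; the one meant has the colours described above.

How it is judged:
By the outcome, as a careful person would: the job done as asked, in the order asked, and still so for the second after the job is handed in, while the arm keeps its last pose, push and grip.
It also fails if it takes over 72 s, if anything falls off the work surface, if the arm or the gripper's body presses on something with over 40 N, if the wrist force passes 120 N, or if a joint passes its speed limit or range.

## Working session

There is one attempt and no reset: what is moved stays moved. The work goes in short steps, Python scripts to look and compute and a tool call to move; the robot and the scene stay as the last step left them, time stands still between calls to the robot, and variables do not carry over. Pictures are saved under pics/ and viewed, and the job is handed in when it is done.

Besides the shell and the picture viewer there is one more tool, called after "Call:" as a command line: name --argument value ..., lists and objects as JSON in quotes. jog_arm: Moves the arm, as the interface text tells. Its arguments: {"type":"object","properties":{"motion":{"type":"array","items":{"type":"number"}},"newtons":{"type":"number"}},"required":["motion"]}

```bash
ls; mkdir -p pics; python3 - <<'E'
from station import sense, viewer, order, nets
import cv2,numpy as np
s=sense()
print({k:np.round(v,3) for k,v in s.items()})
for n in ("side","top"):
    im=viewer.get_image(n); cv2.imwrite(f"pics/{n}0.png",im[:,:,::-1])
    p=viewer.camera_params(n); print(n,np.round(p["K"],1).tolist(),np.round(p["cam_to_world"],3).tolist())
E
```

```text
pics
{'time': np.float64(0.0), 'q': array([-1.421,  0.327, -0.194,  1.052, -0.   ,  1.437]), 'joint_vel': array([ 0.001,  0.   , -0.   , -0.   ,  0.001, -0.   ]), 'tau': array([ 0.0000e+00, -4.4340e+01,  2.6244e+01,  1.5000e-02, -0.0000e+00,
       -0.0000e+00]), 'tcp_pos': array([ 0.154, -0.527,  0.239]), 'tool_rot': array([ 0.99 ,  0.141, -0.   , -0.001]), 'force': array([ 0.17 , -0.587, -0.176]), 'ft_torque': array([0.014, 0.033, 0.001]), 'width': np.float64(0.999)}
side [[449.9, 0.0, 325.0], [0.0, 449.9, 194.8], [0.0, 0.0, 1.0]] [[0.997, -0.06, 0.051, 0.424], [-0.077, -0.617, 0.783, -0.879], [-0.015, -0.785, -0.619, 0.801], [0.0, 0.0, 0.0, 1.0]]
top [[484.2, 0.0, 319.5], [0.0, 484.2, 199.0], [0.0, 0.0, 1.0]] [[-0.011, -0.98, 0.197, 0.234], [-1.0, 0.008, -0.016, -0.024], [0.015, -0.197, -0.98, 1.493], [0.0, 0.0, 0.0, 1.0]]
```

View pics/side0.png

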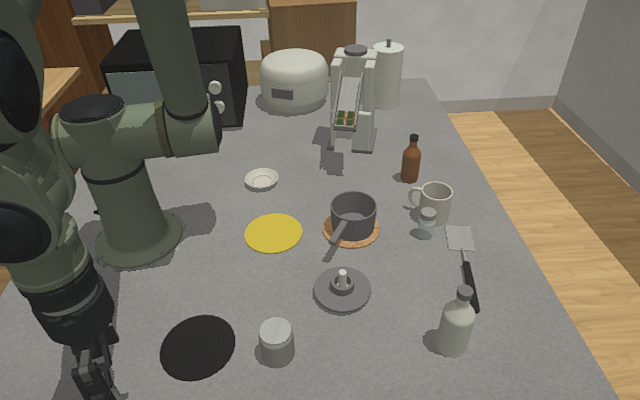

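View pics/top0.png

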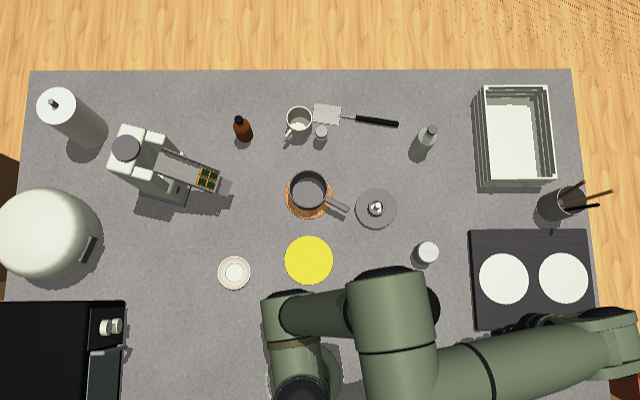

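Side view: the pot is at (353,215) on the orange-brown cork mat (351,230). The mat's look-alikes are the yellow disc (273,232) and the black disc (198,346). The nested lids are at (342,288), and the cutter chute with the chunks at (345,110). I choose the cork disc under the pot and check it in close crops.

```bash
cat > h.py <<'E'
import cv2,numpy as np
from scipy.spatial.transform import Rotation as R
from scipy.optimize import least_squares
from station import sense, viewer, order, nets
P={n:viewer.camera_params(n) for n in ("side","top")}
def proj(n,X):
    X=np.atleast_2d(X).astype(float);p=P[n];T=np.linalg.inv(p["cam_to_world"])
    c=X@T[:3,:3].T+T[:3,3]; u=c@np.array(p["K"]).T
    return u[:,:2]/u[:,2:]
def ray(n,uv):
    p=P[n];M=np.array(p["cam_to_world"]);d=M[:3,:3]@np.linalg.solve(p["K"],[uv[0],uv[1],1.]);return M[:3,3],d
def onz(n,uv,z):
    o,d=ray(n,uv);return o+d*(z-o[2])/d[2]
def tri(uvs,uvt):
    A=[];b=[]
    for n,uv in(("side",uvs),("top",uvt)):
        o,d=ray(n,uv);d=d/np.linalg.norm(d);Q=np.eye(3)-np.outer(d,d);A.append(Q);b.append(Q@o)
    A=np.vstack(A);b=np.hstack(b);x=np.linalg.lstsq(A,b,rcond=None)[0];return x,np.linalg.norm(A@x-b)
def grab(n,tag,box=None,s=4):
    im=viewer.get_image(n)[:,:,::-1].copy()
    cv2.imwrite(f"pics/{tag}_full.png",im)
    if box is not None:
        x0,y0,x1,y1=box;cv2.imwrite(f"pics/{tag}.png",cv2.resize(im[y0:y1,x0:x1],None,fx=s,fy=s,interpolation=cv2.INTER_CUBIC))
    return im
E
python3 - <<'E'
from h import *
a=cv2.imread("pics/side0.png");b=cv2.imread("pics/top0.png")
def crop(im,x0,y0,x1,y1,s,f): cv2.imwrite(f,cv2.resize(im[y0:y1,x0:x1],None,fx=s,fy=s,interpolation=cv2.INTER_CUBIC))
crop(a,290,170,430,320,4,"pics/c1.png")
crop(b,270,150,420,250,5,"pics/c2.png")
crop(a,310,30,410,160,4,"pics/c3.png")
crop(b,100,110,260,220,5,"pics/c4.png")
masks={}
for n in("side","top"):
    viewer.get_image(n)
    for t in("pot","mat","outer","inner","chute","paddle","piece0","mug","spice","oil","can","spatula","dish","soap"):
        r=nets.regions_of(n,t)
        for i,k in enumerate(r[:3]):
            masks[f"{n}_{t}_{i}"]=k["mask"]
            print(n,t,round(k["confidence"],2),np.round(np.array(k["xy"])*[640,400],1),k["mask"].sum())
np.savez("masks.npz",**masks); print(sense()["time"])
E
```

```text
side pot 0.97 [350.  217.2] 2053
side pot 0.16 [465.5 242.5] 971
side mat 0.92 [272.7 232.1] 1797
side mat 0.59 [200.1 347.3] 3917
side mat 0.59 [351.3 121.2] 51
side outer 0.9 [340.3 290. ] 1937
side outer 0.48 [347.5 243.2] 525
side inner 0.46 [342.4 278.7] 135
side inner 0.34 [454.7 325.7] 1960
side chute 0.96 [353.4  98.1] 4412
side paddle 0.68 [339.2 139.9] 504
side paddle 0.24 [435.5 199.7] 1005
side piece0 0.57 [341.7 113.6] 31
side piece0 0.56 [350.7 121. ] 55
side piece0 0.56 [349.7 115.6] 65
side mug 0.8 [435.5 198.1] 1240
side spice 0.96 [425.5 223.9] 531
side oil 0.63 [408.4 159.3] 757
side can 0.82 [276.9 339.3] 1474
side spatula 0.69 [468.  241.1] 962
side spatula 0.21 [436.6 200.1] 1033
side spatula 0.19 [342.1 289.6] 1971
side dish 0.19 [340.3 112.7] 63
side soap 0.72 [459.6 322.7] 1873
top pot 0.9 [308.2 192.2] 1496
top mat 0.86 [308.2 258.9] 1912
top mat 0.62 [308.7 211.8] 459
top mat 0.61 [428.4 304.5] 266
top outer 0.72 [369.5 206.6] 1195
top outer 0.7 [307.9 189.7] 1361
top outer 0.63 [209.  175.7] 71
top chute 0.84 [156.7 167.1] 5179
top paddle 0.87 [222.3 187.3] 306
top piece0 0.55 [204.5 176.3] 90
top piece0 0.55 [200.4 181.3] 84
top piece0 0.49 [210.3 175.9] 78
top mug 0.66 [295. 126.] 756
top spice 0.47 [322.7 134.2] 251
top oil 0.72 [243.7 132.4] 349
top can 0.76 [425.3 250.6] 468
top spatula 0.95 [333.3 117.8] 810
top dish 0.62 [233.5 270.2] 857
top dish 0.39 [203.9 175.8] 74
top dish 0.17 [424.3 253. ] 512
top soap 0.93 [422.6 135.7] 507
1.6
```

View pics/c1.png

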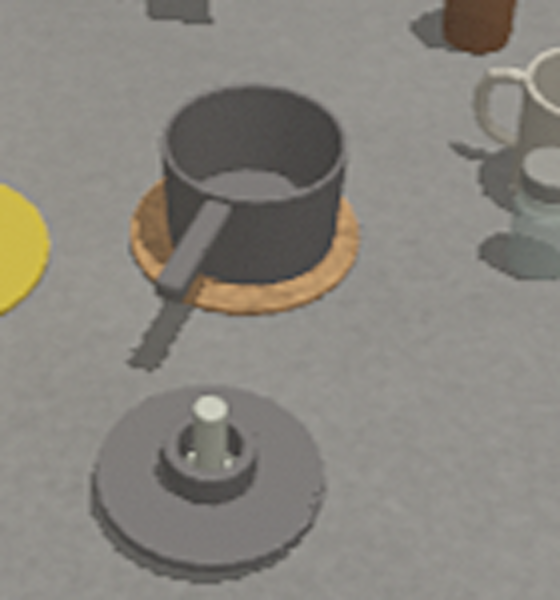

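View pics/c2.png

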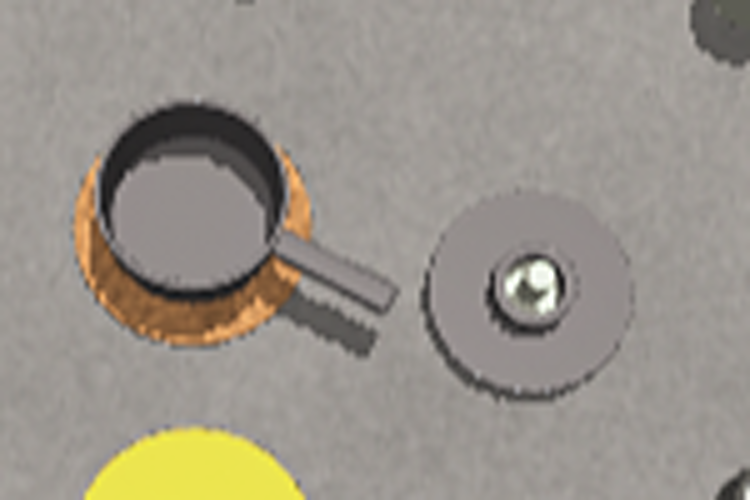

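View pics/c3.png

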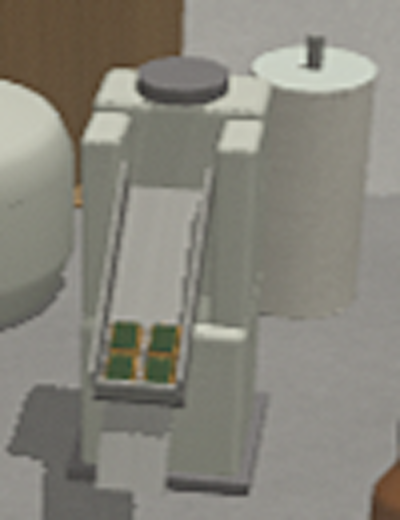

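View pics/c4.png

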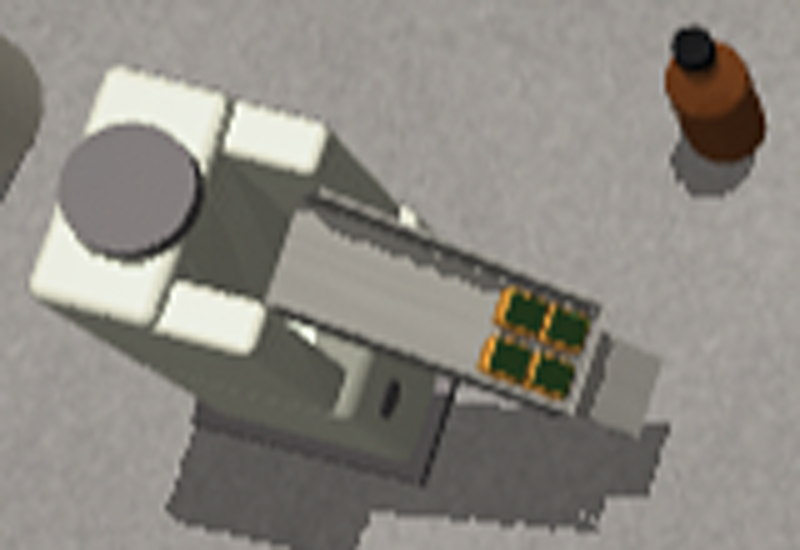

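The crops confirm the grey pot stands on the cork mat, with its handle pointing towards the robot and to the right. In the top crop the paddle shows below the chute, at full-image pixels of about (222–232, 178–197). Next I fit the models.

```bash
cat > fit.py <<'E'
from h import *
# circles: model contour -> fit by hand extents
def circ(c,r,z,n=72):
    t=np.linspace(0,2*np.pi,n);return np.c_[c[0]+r*np.cos(t),c[1]+r*np.sin(t),np.full(n,z)]
E
python3 - <<'E'
from fit import *
M=np.load("masks.npz")
a=cv2.imread("pics/side0.png");b=cv2.imread("pics/top0.png")
ims={"side":a,"top":b}
# cork by colour, full-silhouette IoU-ish: fit disc outer edge from orange pixels' hull
for n,im in ims.items():
    hsv=cv2.cvtColor(im,cv2.COLOR_BGR2HSV)
    m=cv2.inRange(hsv,(5,80,60),(20,255,255))
    k=np.zeros_like(m); 
    x0,y0,x1,y1=(310,190,390,260) if n=="side" else (275,160,345,225)
    k[y0:y1,x0:x1]=m[y0:y1,x0:x1]
    pts=cv2.findNonZero(k);h=cv2.convexHull(pts)[:,0].astype(float)
    w=np.array([onz(n,p,0.006)[:2] for p in h])
    f=lambda q:np.hypot(*(w-q[:2]).T)-0.075
    r=least_squares(f,w.mean(0),loss="soft_l1",f_scale=.002);print(n,"mat",r.x,np.round(r.fun*1000,1))
def silh(n,circs):
    P_=np.vstack([proj(n,c) for c in circs]);return cv2.convexHull(P_.astype(np.float32))[:,0]
def fitmask(name_masks,gen,x0):
    # compare mask extents: signed distances of mask contour to hull
    def f(q):
        out=[]
        for n,m in name_masks:
            c=np.vstack(cv2.findContours(m.astype(np.uint8),cv2.RETR_EXTERNAL,cv2.CHAIN_APPROX_NONE)[0])[:,0]
            h=silh(n,gen(q))
            out+= [cv2.pointPolygonTest(h.reshape(-1,1,2),(float(p[0]),float(p[1])),True) for p in c]
        return np.array(out)-0.5*0
    r=least_squares(f,x0,loss="cauchy",f_scale=.7,diff_step=1e-3);return r
for ns in (["side"],["top"],["side","top"]):
    r=fitmask([(n,M[f"{n}_pot_0"]) for n in ns],lambda q:[circ(q,.059,.081),circ(q,.059,.006)],[.455,-.01]);print(ns,"pot",r.x,np.median(abs(r.fun)))
    r=fitmask([(n,M[f"{n}_outer_0"]) for n in ns],lambda q:[circ(q,.064,.019),circ(q,.064,.011)],[.42,-.17]);print(ns,"outer",r.x,np.median(abs(r.fun)))
print("lid top pix",onz("top",(376,207.5),.07),"stem tri",tri((342.3,271.5),(377.8,205)))
for t,z in(("can",.08),("dish",.01),("mug",.05),("spice",.08),("oil",.15),("soap",.17)):
    print(t,onz("top",np.argwhere(M[f"top_{t}_0"]).mean(0)[::-1],z)[:2].round(3))
# handle
print("handle end",onz("top",(347.5,209),.077),onz("side",(331,240.5),.077))
ci=lambda x,y:(100+x/5,110+y/5); 
for p in((660,355),(632,437)): print("padlow",onz("top",ci(*p),.086))
for p in((598,305),(578,415)): print("chute wall end top",onz("top",ci(*p),.16))
E
```

```text
side mat [ 0.54536074 -0.01688606] [-0.9 -1.2 -1.2 -0.8 -0.1  0.2  0.2  0.1 -0.1  0.4  0.7  0.3 -0.4 -0.8
 -0.6 -0.9 -0.8 -1.6 -1.6  0.7 -1.3 -0.6  0.5 -1.  -1. ]
top mat [ 0.54586155 -0.0125241 ] [-2.5 -0.3  0.3 -0.6 -0.7 -0.8  0.3  0.2  0.4 -0.1 -0.6 -0.4 -1.2 -1.1
 -1.4 -0.3 -0.8 -0.4 -0.2 -0.2 -0.3]
['side'] pot [ 0.54888066 -0.00606402] 1.3954374925545905
['side'] outer [ 0.49998207 -0.22201799] 0.8454289365120987
['top'] pot [ 0.55102814 -0.01452542] 1.0057686373800485
['top'] outer [ 0.50074258 -0.22159133] 0.8208142637210657
['side', 'top'] pot [ 0.55042285 -0.01467935] 1.161712821455537
['side', 'top'] outer [ 0.50017498 -0.22186922] 0.8250117980121227
lid top pix [ 0.49201701 -0.21618879  0.07      ] stem tri (array([ 0.50055715, -0.22204761,  0.06832824]), np.float64(0.0009232386036134512))
can [ 0.353 -0.353]
dish [0.307 0.213]
mug [0.765 0.016]
spice [ 0.716 -0.053]
oil [0.711 0.176]
soap [ 0.667 -0.348]
handle end [ 0.48691711 -0.13019402  0.077     ] [ 0.48457592 -0.13311494  0.077     ]
padlow [0.57287223 0.21291599 0.086     ]
padlow [0.52313792 0.22821102 0.086     ]
chute wall end top [0.58440464 0.23622287 0.16      ]
chute wall end top [0.52075781 0.2455296  0.16      ]
```

```bash
cat >> fit.py <<'E'
def chute_lines(q):
    x,y,yaw=q;c,s=np.cos(yaw),np.sin(yaw)
    W=lambda p:np.array([x+c*p[0]-s*p[1],y+s*p[0]+c*p[1],p[2]])
    L=[]
    t=np.tan(np.radians(35))
    pad=[(-.038,-.025,.086),(-.038,.025,.086),(0,.025,.14),(0,-.025,.14)]
    L.append([W(p) for p in pad+pad[:1]])
    for sy in(-.03,.03): L.append([W((0,sy,.14)),W((.12,sy,.14+.12*t))])
    L.append([W((0,-.03,.14)),W((0,.03,.14))])
    L.append([W((.016,-.025,.163)),W((.016,.025,.163))])
    return L
def draw(im,n,L,col,box,s,f):
    x0,y0,x1,y1=box
    o=cv2.resize(im[y0:y1,x0:x1],None,fx=s,fy=s,interpolation=cv2.INTER_CUBIC)
    for l in L:
        p=(proj(n,np.array(l))+.5-[x0,y0])*s
        cv2.polylines(o,[np.round(p).astype(np.int32).reshape(-1,1,2)],False,col,1)
    cv2.imwrite(f,o)
E
python3 - <<'E'
from fit import *
a=cv2.imread("pics/side0.png");b=cv2.imread("pics/top0.png")
q=(.559,.257,np.radians(72.9))
L=chute_lines(q)
draw(b,"top",L,(0,0,255),(150,130,250,220),8,"pics/d1.png")
draw(a,"side",L,(0,0,255),(310,60,390,160),6,"pics/d2.png")
c=(.5504,-.0145)
L=[circ(c,.059,.081),circ(c,.055,.081),circ((.5456,-.0145),.075,.006),circ((.5003,-.2219),.064,.019),circ((.5003,-.2219),.026,.041),circ((.5003,-.2219),.009,.07)]
draw(b,"top",L,(0,0,255),(270,150,420,250),5,"pics/d3.png")
draw(a,"side",L,(0,0,255),(290,170,430,320),4,"pics/d4.png")
E
```

```text
(no output)
```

View pics/d1.png

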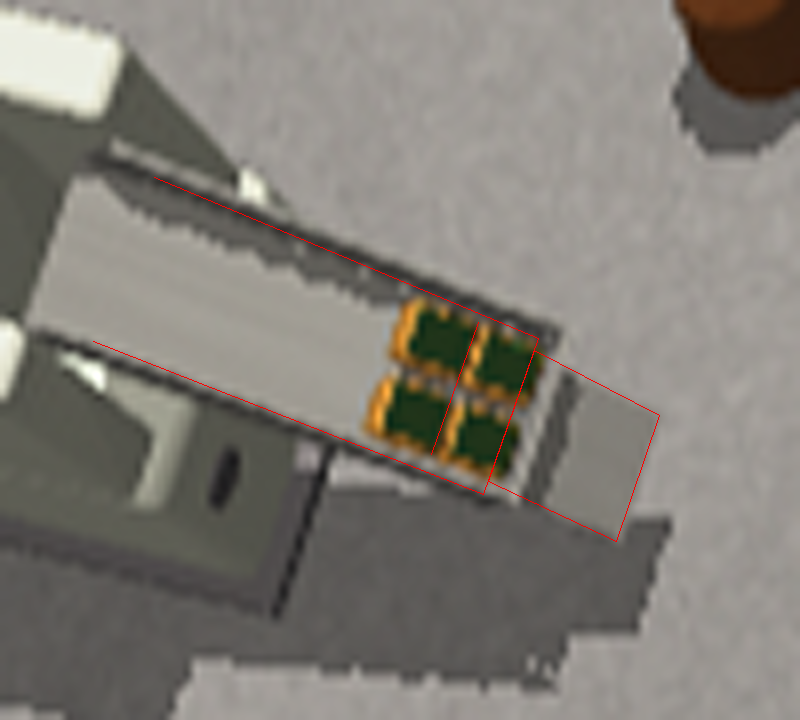

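View pics/d2.png

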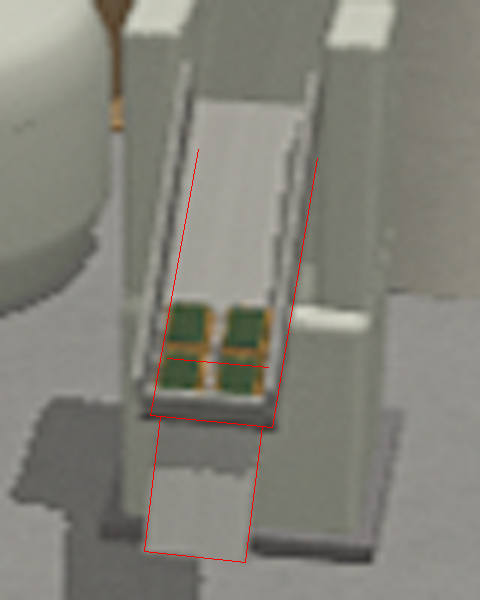

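View pics/d3.png

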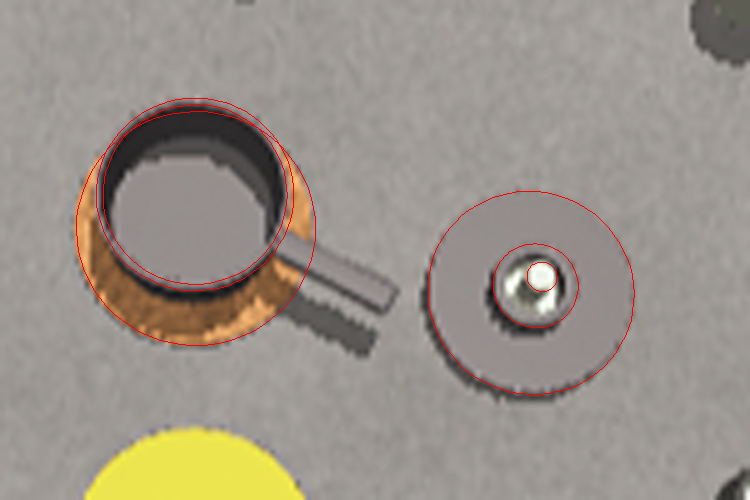

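View pics/d4.png

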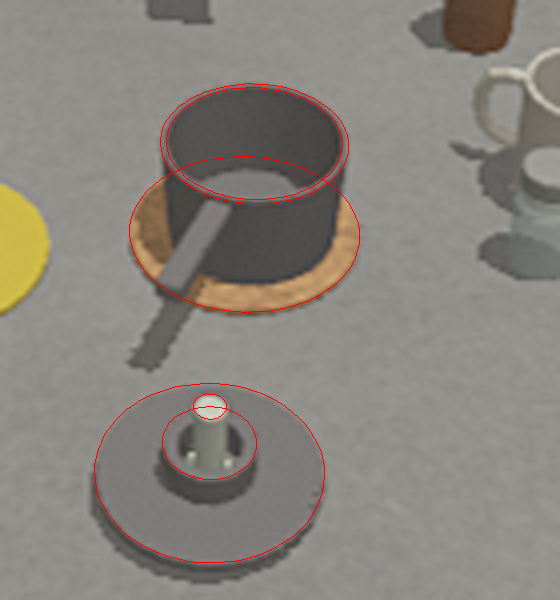

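The overlays match: the mat, rim, lid, collar, stem and paddle outlines all agree within about 1–2 mm. The paddle's lower edge falls on its visible edge in both views. Next I compute the handle heading and the first approach.

```bash
cat >> h.py <<'E'
def plan(target,head,cur=None,curh=None):
    """total tool-axis shift (cm) after turning to head (deg), and turn about tool z (rad)"""
    s=sense()
    r=R.from_quat(s["tool_rot"]); M=r.as_matrix()
    h0=np.arctan2(M[1,0],M[0,0]) if curh is None else np.radians(curh)
    p=s["tcp_pos"] if cur is None else np.array(cur)
    d=np.array(target)-p; h=np.radians(head)
    t=lambda h:np.array([d@[np.cos(h),np.sin(h),0],d@[np.sin(h),-np.cos(h),0],-d[2]])*100
    turn=-(((h-h0)+np.pi)%(2*np.pi)-np.pi)
    print("t",round(float(s["time"]),2),"tcp",np.round(p,4),"head",round(np.degrees(h0),2),"tilt",np.round(M[:,2],3),"F",np.round(s["force"],2),"w",round(float(s["width"])*8.54,2))
    print(" turn tool z",round(turn,3)," shift before turn",np.round(t(h0),2)," after turn",np.round(t(h),2))
E
python3 - <<'E'
from h import *
c=lambda x,y:(270+x/5-.4,150+y/5-.4)
z=.077
p=onz("top",c(278.5,239),z);q=onz("top",c(393,301.5),z);print(p,q,np.degrees(np.arctan2(*(p-q)[[1,0]])))
pc=np.array([.5504,-.0143]);d=pc-q[:2];print(np.hypot(*d),np.degrees(np.arctan2(d[1],d[0])))
c=lambda x,y:(290+x/4-.4,170+y/4-.4)
p=onz("side",c(216,203),z);q=onz("side",c(172,286),z);print(p,q,np.degrees(np.arctan2(*(p-q)[[1,0]])))
d=pc-q[:2];print(np.hypot(*d),np.degrees(np.arctan2(d[1],d[0])))
h=np.radians(61.5);g=pc-.105*np.array([np.cos(h),np.sin(h)]);print(g)
plan([*g,.14],61.5)
E
```

```text
[ 0.52264372 -0.06463713  0.077     ] [ 0.48418294 -0.13221586  0.077     ] 60.354692340785114
0.13523627716160017 60.68309053608058
[ 0.52108573 -0.06642797  0.077     ] [ 0.48806413 -0.13542116  0.077     ] 64.42324028606303
0.13622076581469986 62.767061845615096
[ 0.50029833 -0.1065758 ]
t 1.6 tcp [ 0.154  -0.528   0.2393] head 16.26 tilt [-0. -0. -1.] F [ 0.12  0.63 -0.4 ] w 8.55
 turn tool z -0.79  shift before turn [ 45.04 -30.76   9.93]  after turn [53.56 10.32  9.93]
```

Call:
jog_arm --motion '[0,0,0,0,0,-0.113,5,0,0,0,0,0,-0.113,5,0,0,0,0,0,-0.113,5,0,0,0,0,0,-0.113,5,0,0,0,0,0,-0.113,5]' --newtons 80

```text
time: 2.02
tcp_pos: [0.154, -0.528, 0.2393]
tool_rot: [0.91, 0.414, -0.0, 0.0]
force: [-0.2, 0.1, -0.3]
width: 0.587
```

Call:
jog_arm --motion '[0,0,0,0,0,-0.113,5,0,0,0,0,0,-0.112,5,3.8,0.7,0,0,0,0,5,3.8,0.7,0,0,0,0,5,3.8,0.7,0,0,0,0,5]'

```text
time: 2.43
tcp_pos: [0.2271, -0.437, 0.2391]
tool_rot: [0.86, 0.511, 0.0, -0.0]
force: [-0.0, -0.6, 0.5]
width: 0.583
```

Call:
jog_arm --motion '[3.8,0.7,0,0,0,0,5,3.8,0.7,0,0,0,0,5,3.8,0.7,0,0,0,0,5,3.8,0.7,0,0,0,0,5,3.8,0.8,0,0,0,0,5]'

```text
time: 2.85
tcp_pos: [0.3498, -0.2864, 0.2395]
tool_rot: [0.859, 0.511, 0.0, 0.0]
force: [1.1, -1.4, 0.0]
width: 0.582
```

Call:
jog_arm --motion '[3.8,0.8,1,0,0,0,5,3.8,0.8,2,0,0,0,5,3.8,0.8,2,0,0,0,5,3.8,0.8,2,0,0,0,5,3.8,0.8,2,0,0,0,5]'

```text
time: 3.27
tcp_pos: [0.4713, -0.1439, 0.1525]
tool_rot: [0.859, 0.512, 0.0, 0.0]
force: [0.8, -0.7, -0.7]
width: 0.583
```

```bash
python3 - <<'E'
from h import *
plan([.5003,-.1066,.058],61.5)
E
```

```text
t 3.27 tcp [ 0.4713 -0.1439  0.1525] head 61.53 tilt [ 0.001 -0.001 -1.   ] F [ 0.84 -0.73 -0.67] w 4.98
 turn tool z 0.001  shift before turn [4.66 0.77 9.45]  after turn [4.66 0.77 9.45]
```

Call:
jog_arm --motion '[2.2,0.3,1,0,0,0,5,2,0.3,1.1,0,0,0,5,0,0,2,0,0,0,5,0,0,1,0,0,0,5,0,0,0,0,0,0,5]'

```text
time: 3.68
tcp_pos: [0.4937, -0.1106, 0.0998]
tool_rot: [0.859, 0.512, -0.001, -0.002]
force: [-0.5, 0.1, 0.3]
width: 0.586
```

```bash
python3 - <<'E'
from h import *
plan([.5003,-.1066,.058],61.5)
grab("side","e1",(290,150,430,270),5);grab("top","e2",(270,150,400,250),5)
E
```

```text
t 3.68 tcp [ 0.4937 -0.1106  0.0998] head 61.55 tilt [-0.004  0.001 -1.   ] F [-0.5   0.09  0.33] w 5.01
 turn tool z 0.001  shift before turn [0.67 0.39 4.18]  after turn [0.67 0.39 4.18]
```

View pics/e1.png

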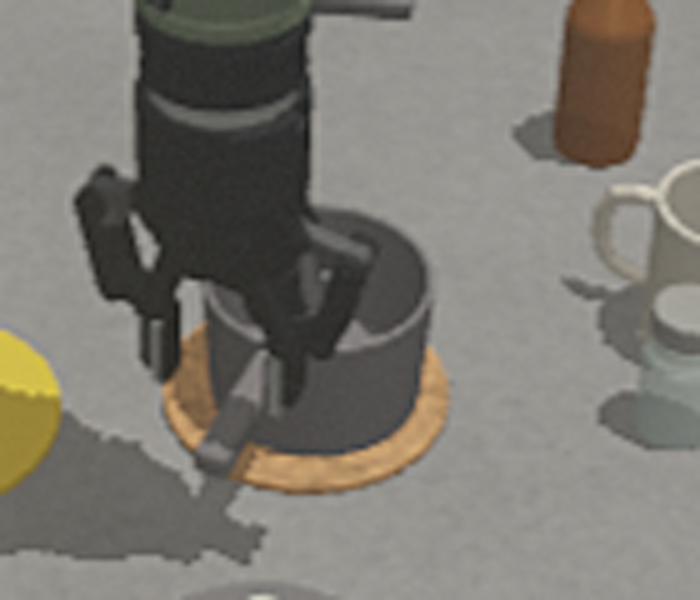

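View pics/e2.png

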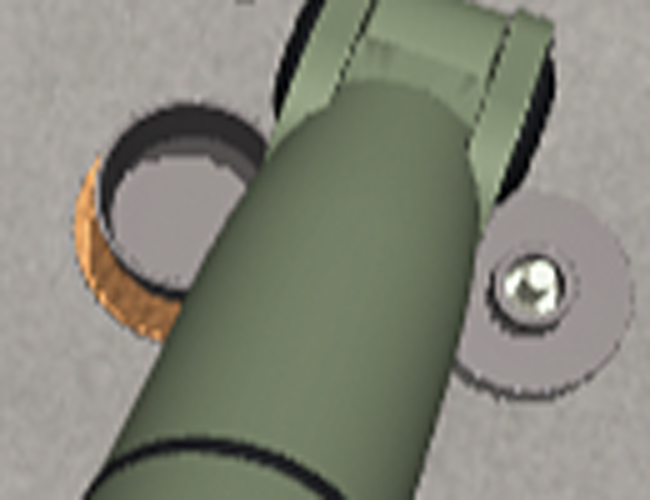

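The fingers straddle the handle in the side crop: tips at (160,370) and (285,400), handle at about (235,420). I descend the rest.

Call:
jog_arm --motion '[0.3,0.2,1,0,0,0,5,0.3,0.2,1,0,0,0,5,0,0,1,0,0,0,5,0,0,1.1,0,0,0,5,0,0,0,0,0,0,5]'

```text
time: 4.2
tcp_pos: [0.5003, -0.1077, 0.0587]
tool_rot: [0.859, 0.511, -0.001, -0.001]
force: [-0.5, 0.4, -0.3]
width: 0.588
```

```bash
python3 - <<'E'
from h import *
plan([.5003,-.1066,.058],61.5)
grab("side","e3",(290,150,430,270),5)
plan([.5003,-.1066,.058],61.5)
E
```

```text
t 4.2 tcp [ 0.5003 -0.1077  0.0587] head 61.5 tilt [-0.003  0.001 -1.   ] F [-0.48  0.4  -0.31] w 5.02
 turn tool z 0.0  shift before turn [ 0.09 -0.05  0.07]  after turn [ 0.09 -0.05  0.07]
t 4.25 tcp [ 0.5006 -0.1078  0.0596] head 61.51 tilt [-0.003  0.001 -1.   ] F [-0.55 -1.09 -0.33] w 4.98
 turn tool z 0.0  shift before turn [ 0.09 -0.09  0.16]  after turn [ 0.09 -0.09  0.16]
```

View pics/e3.png

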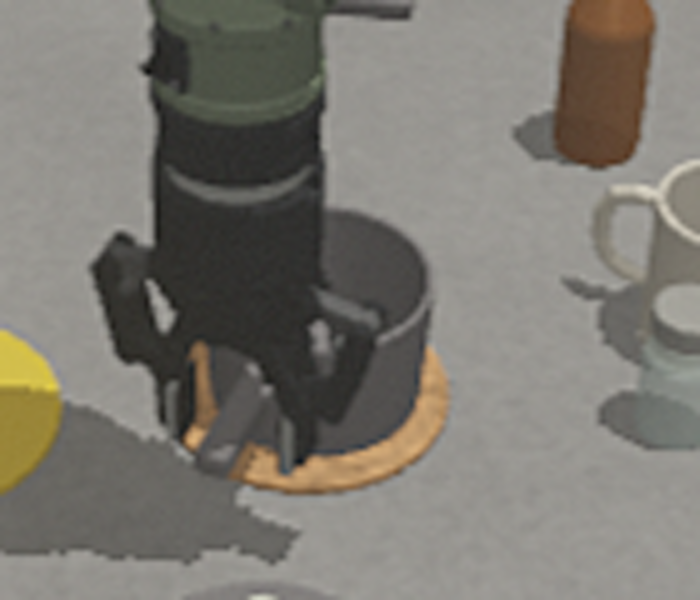

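The handle is between the pads (side crop (235,430)), so I close on it.

Call:
jog_arm --motion '[0,0,0,0,0,0,3,0,0,0,0,0,0,2,0,0,0,0,0,0,1.5,0,0,0,0,0,0,0.5,0,0,0,0,0,0,0.5]' --newtons 80

```text
time: 4.67
tcp_pos: [0.5022, -0.1082, 0.0616]
tool_rot: [0.859, 0.511, 0.0, 0.0]
force: [-0.5, 0.1, 3.1]
width: 0.19
```

Call:
jog_arm --motion '[0,0,-0.5,0,0,0,0.5,0,0,-1,0,0,0,0.5,0,0,-1,0,0,0,0.5,0,0,0,0,0,0,0.5]'

```text
time: 5.0
tcp_pos: [0.5033, -0.1086, 0.0883]
tool_rot: [0.859, 0.511, 0.001, 0.001]
force: [0.1, -0.0, -1.0]
width: 0.189
```

```bash
python3 - <<'E'
from fit import *
grab("side","e4",(290,130,430,250),5);im=grab("top","e5",(270,150,400,250),5)
plan([.5003,-.1066,.058],61.5)
r=nets.regions_of("side","pot");
E
```

```text
t 5.1 tcp [ 0.5025 -0.1083  0.0868] head 61.53 tilt [ 0.002 -0.001 -1.   ] F [-0.54 -0.01 -2.06] w 1.68
 turn tool z 0.0  shift before turn [ 0.05 -0.28  2.88]  after turn [ 0.05 -0.28  2.88]
```

View pics/e4.png

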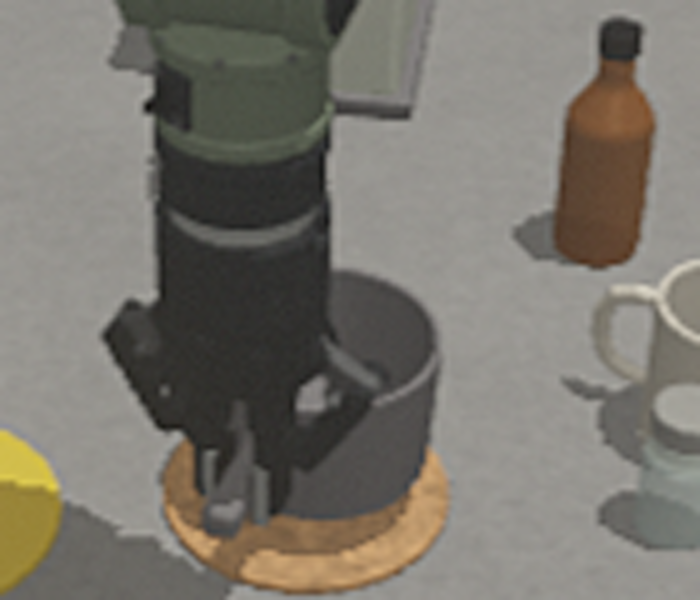

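The pot is held and level: the force shows about −2 N, matching its weight. I check the pot centre against the TCP while it is held, then carry it to the start of the push.

```bash
python3 - <<'E'
from fit import *
s=sense();t=s["tcp_pos"];z=t[2]-.0556
h=np.radians(61.5);c=t[:2]+.105*np.array([np.cos(h),np.sin(h)])
print("pred",c,z)
a=cv2.imread("pics/e4_full.png");b=cv2.imread("pics/e5_full.png")
L=[circ(c,.059,z+.075),circ(c,.055,z+.075),circ(c,.059,z)]
draw(a,"side",L,(0,0,255),(310,160,390,250),8,"pics/f1.png")
draw(b,"top",L,(0,0,255),(270,150,360,230),8,"pics/f2.png")
plan([.4929,.0419,.0906],72.9)
E
```

```text
pred [ 0.55215408 -0.01589097] 0.030709594289726028
t 5.15 tcp [ 0.5021 -0.1082  0.0863] head 61.52 tilt [ 0.001 -0.    -1.   ] F [ 0.6 -0.  -1.9] w 1.67
 turn tool z -0.199  shift before turn [12.75 -7.96 -0.43]  after turn [14.07 -5.29 -0.43]
```

View pics/f1.png

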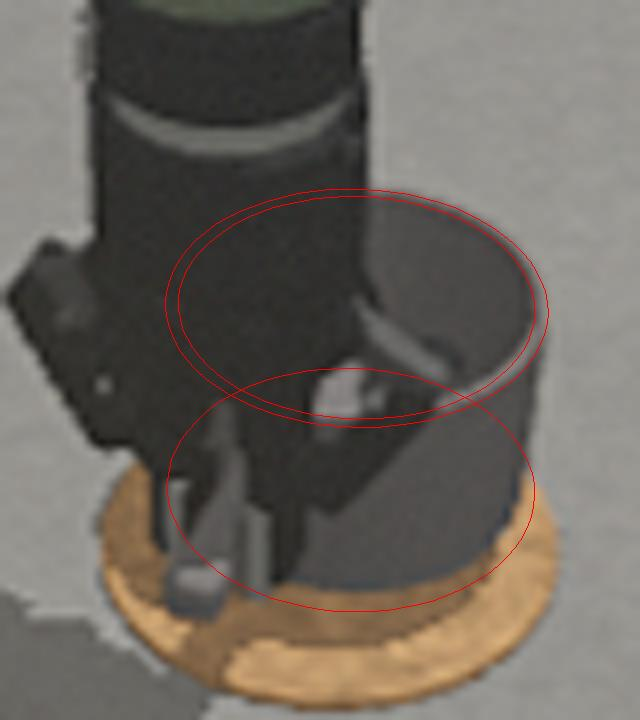

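View pics/f2.png

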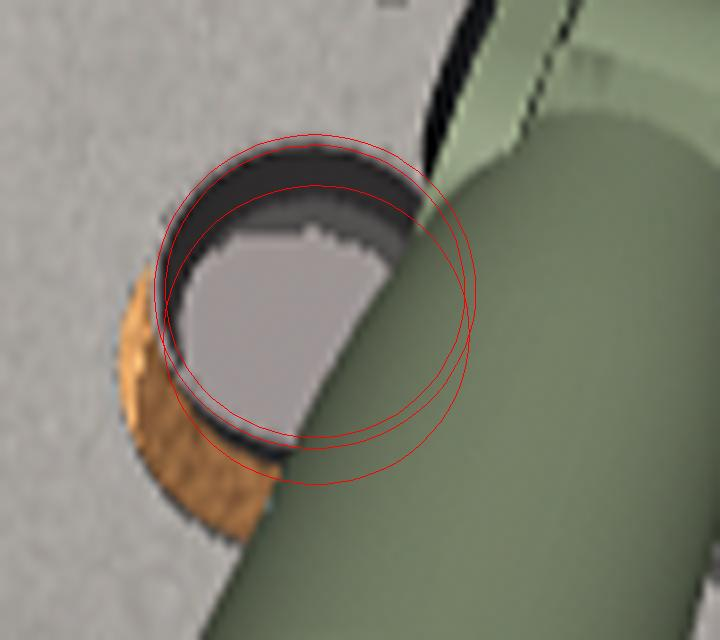

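```bash
python3 - <<'E'
from fit import *
a=cv2.imread("pics/e4_full.png");b=cv2.imread("pics/e5_full.png")
c=(.5495,-.0150);z=.033
L=[circ(c,.059,z+.075),circ(c,.055,z+.075),circ(c,.059,z)]
draw(a,"side",L,(0,0,255),(310,160,390,250),6,"pics/f1.png")
draw(b,"top",L,(0,0,255),(270,150,360,230),6,"pics/f2.png")
x=cv2.imread("pics/f1.png");y=cv2.imread("pics/f2.png")
H=max(x.shape[0],y.shape[0]);pad=lambda i:cv2.copyMakeBorder(i,0,H-i.shape[0],0,0,0)
o=np.hstack([pad(x),pad(y)]);cv2.imwrite("pics/f3.png",o[:, :]if o.shape[1]<=800 else cv2.resize(o,(800,int(H*800/o.shape[1]))))
E
```

```text
(no output)
```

View pics/f3.png

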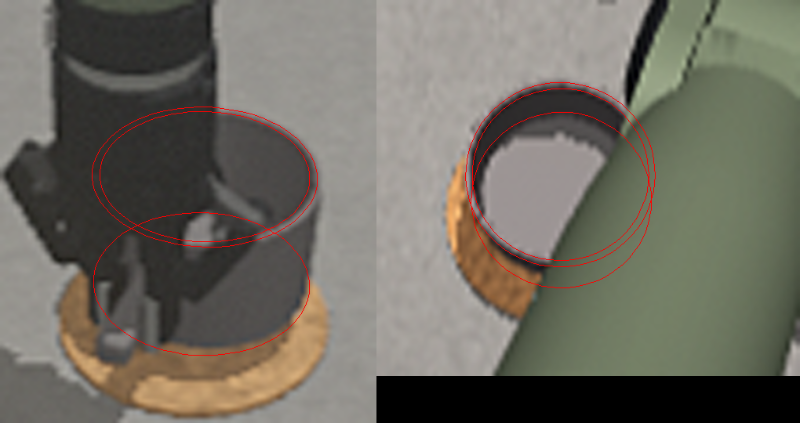

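The rim outline agrees to about 2 mm; the body tapers slightly, so I ignore the bottom circle. Carrying now.

Call:
jog_arm --motion '[0,0,-0.2,0,0,-0.07,0.5,0,0,-0.2,0,0,-0.07,0.5,0,0,0,0,0,-0.06,0.5,1.2,-0.4,0,0,0,0,0.5,2,-0.8,0,0,0,0,0.5]'

```text
time: 5.57
tcp_pos: [0.5002, -0.0747, 0.0897]
tool_rot: [0.805, 0.593, 0.0, 0.0]
force: [0.3, -0.2, -2.6]
width: 0.192
```

Call:
jog_arm --motion '[2.5,-0.9,0,0,0,0,0.5,2.5,-0.9,0,0,0,0,0.5,2.5,-0.9,0,0,0,0,0.5,2,-0.8,0,0,0,0,0.5,1,-0.4,0,0,0,0,0.5]'

```text
time: 5.98
tcp_pos: [0.4919, 0.0408, 0.0895]
tool_rot: [0.803, 0.595, -0.0, -0.001]
force: [-0.1, -0.5, -1.8]
width: 0.194
```

Call:
jog_arm --motion '[0.3,-0.2,0,0,0,0,0.5,0,0,0,0,0,0,0.5]'

```text
time: 6.15
tcp_pos: [0.4917, 0.042, 0.0898]
tool_rot: [0.804, 0.595, -0.0, -0.0]
force: [-0.3, -0.6, -1.8]
width: 0.193
```

```bash
python3 - <<'E'
from fit import *
plan([.4929,.0419,.0906],72.9)
a=grab("side","g1",(290,50,430,230),4);b=grab("top","g2",(200,120,330,230),5)
E
```

```text
t 6.15 tcp [0.4917 0.042  0.0898] head 73.05 tilt [-0.001 -0.    -1.   ] F [-0.31 -0.59 -1.83] w 1.65
 turn tool z 0.003  shift before turn [ 0.03  0.12 -0.08]  after turn [ 0.03  0.12 -0.08]
```

View pics/g1.png

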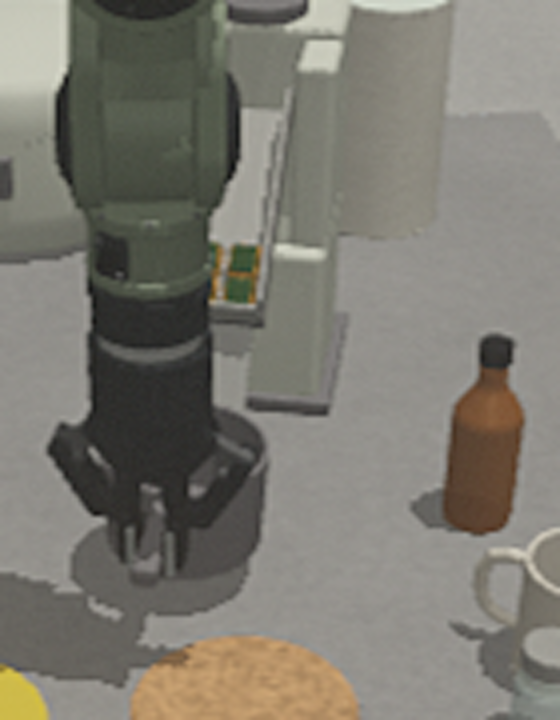

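View pics/g2.png

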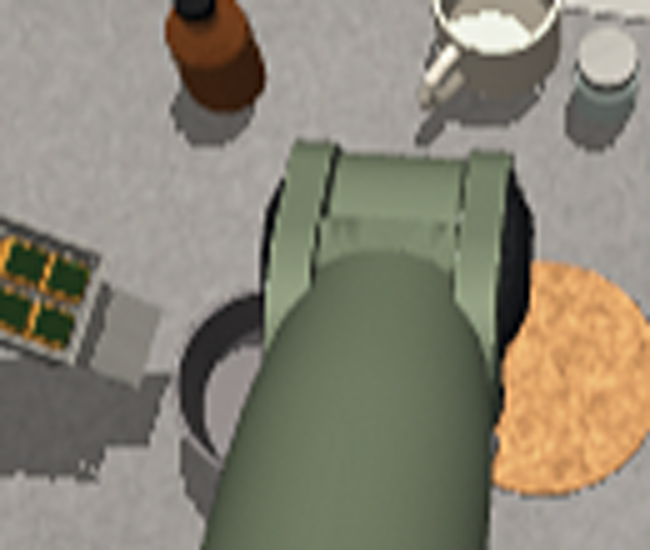

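```bash
python3 - <<'E'
from fit import *
a=cv2.imread("pics/g1_full.png");b=cv2.imread("pics/g2_full.png")
for n,im in (("side",a),("top",b)):
    hsv=cv2.cvtColor(im,cv2.COLOR_BGR2HSV);m=cv2.inRange(hsv,(5,80,60),(20,255,255));k=np.zeros_like(m)
    x0,y0,x1,y1=(315,195,390,260) if n=="side" else (297,165,345,225)
    k[y0:y1,x0:x1]=m[y0:y1,x0:x1]
    c=np.vstack(cv2.findContours(k,cv2.RETR_EXTERNAL,cv2.CHAIN_APPROX_NONE)[0])[:,0]
    w=np.array([onz(n,p,0.006)[:2] for p in c])
    r=least_squares(lambda q:np.hypot(*(w-q[:2]).T)-.075,[.545,-.0145],loss="cauchy",f_scale=.001);print(n,r.x)
c=(.521,.142);z=.0345
q=(.559,.257,np.radians(72.9))
L=[circ(c,.059,z+.075),circ(c,.055,z+.075)]+chute_lines(q)[:1]
draw(b,"top",L,(0,0,255),(200,150,300,230),8,"pics/g3.png")
draw(a,"side",L,(0,0,255),(300,100,370,210),5,"pics/g4.png")
E
```

```text
side [ 0.54540585 -0.01641527]
top [ 0.54610796 -0.01091497]
```

View pics/g3.png

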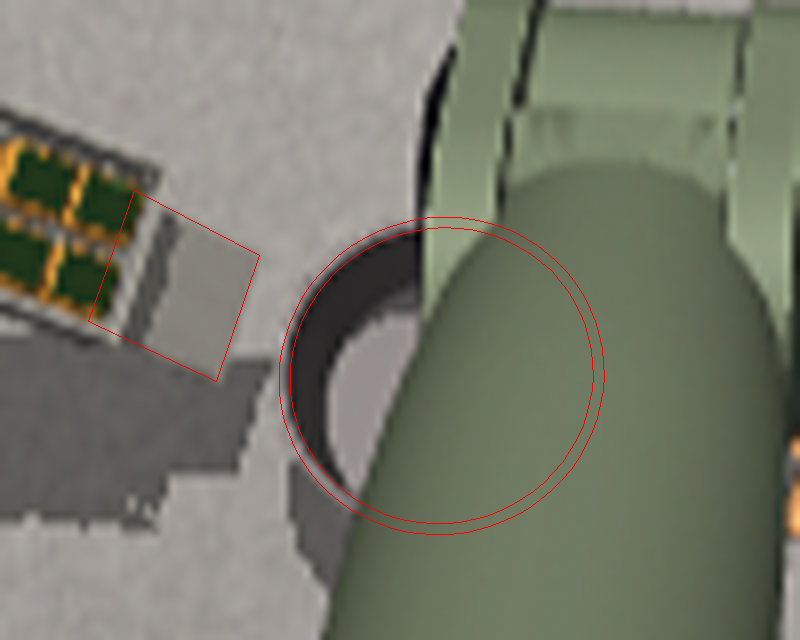

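View pics/g4.png

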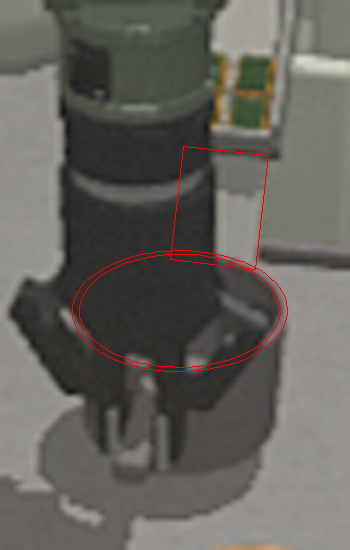

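The pot is lined up within about 3 mm of the chute's axis, with about 4.3 cm to first touch and 9.9 cm to fully open.

Call:
jog_arm --motion '[1.5,0,0,0,0,0,0.5,1.5,0,0,0,0,0,0.5,1.2,0,0,0,0,0,0.5,1,0,0,0,0,0,0.5,1,0,0,0,0,0,0.5]'

```text
time: 6.67
tcp_pos: [0.5105, 0.1003, 0.0898]
tool_rot: [0.804, 0.594, -0.001, 0.0]
force: [-0.0, -1.7, -2.4]
width: 0.196
```

Call:
jog_arm --motion '[1,0,0,0,0,0,0.5,0.8,0,0,0,0,0,0.5,0.8,0,0,0,0,0,0.5,0.6,0,0,0,0,0,0.5,0.4,0,0,0,0,0,0.5]'

```text
time: 7.08
tcp_pos: [0.5202, 0.1347, 0.0894]
tool_rot: [0.804, 0.595, -0.001, 0.001]
force: [-1.4, -2.7, -5.7]
width: 0.194
```

Call:
jog_arm --motion '[0,0,0,0,0,0,0.5,0,0,0,0,0,0,0.5]'

```text
time: 7.25
tcp_pos: [0.5204, 0.1353, 0.0896]
tool_rot: [0.804, 0.595, -0.0, -0.0]
force: [-0.5, -0.2, -4.7]
width: 0.194
```

```bash
python3 - <<'E'
from fit import *
s=sense()
a=grab("side","i1",(290,50,430,200),5);b=grab("top","i2",(160,120,300,230),5)
plan([.4929,.0419,.0906],72.9)
h=np.radians(72.9);u=np.array([np.cos(h),np.sin(h)])
print("along", (s["tcp_pos"][:2]-[.559,.257])@u+.1044)
E
```

```text
t 7.35 tcp [0.5205 0.1352 0.0898] head 72.99 tilt [-0.001  0.001 -1.   ] F [-0.97 -0.61 -3.98] w 1.67
 turn tool z 0.002  shift before turn [-9.72  0.09 -0.08]  after turn [-9.72  0.1  -0.08]
along -0.023227501031171008
```

View pics/i1.png

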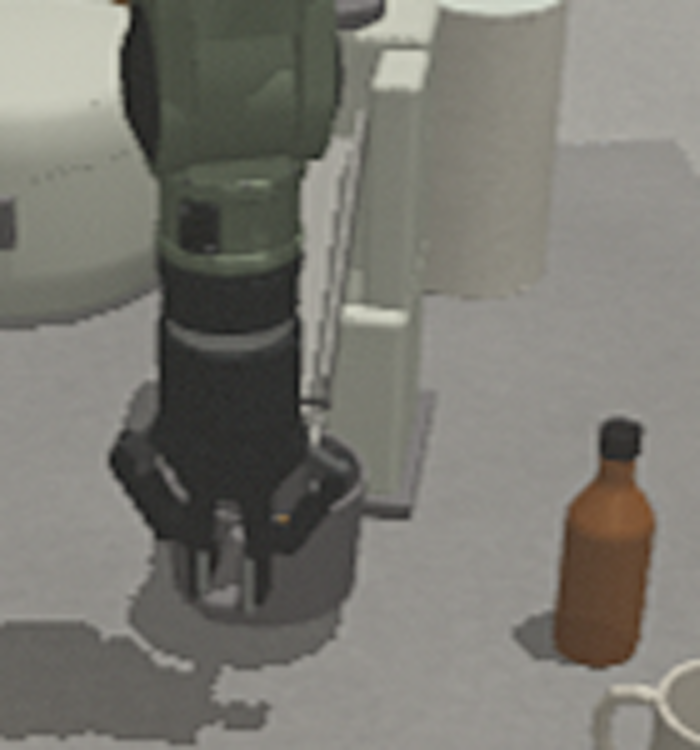

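View pics/i2.png

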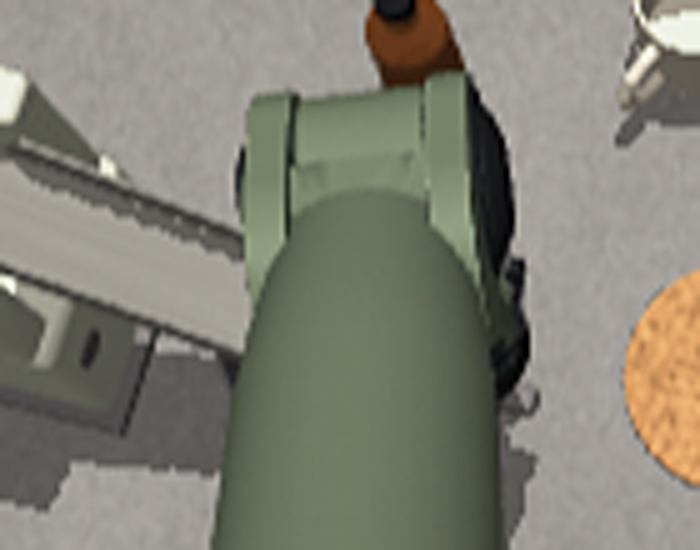

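The visible part of the chute is empty and some orange shows in the pot at (280,518). I hold a little longer, then back out.

Call:
jog_arm --motion '[0,0,0,0,0,0,0.5,0,0,0,0,0,0,0.5,0,0,0,0,0,0,0.5,0,0,0,0,0,0,0.5,0,0,0,0,0,0,0.5]'

```text
time: 7.77
tcp_pos: [0.5207, 0.1349, 0.09]
tool_rot: [0.804, 0.595, -0.0, -0.0]
force: [-0.8, -1.9, -4.6]
width: 0.193
```

Call:
jog_arm --motion '[0,0,0,0,0,0,0.5,0,0,0,0,0,0,0.5,0,0,0,0,0,0,0.5,0,0,0,0,0,0,0.5,0,0,0,0,0,0,0.5]'

```text
time: 8.18
tcp_pos: [0.5208, 0.135, 0.0899]
tool_rot: [0.804, 0.595, -0.0, 0.0]
force: [-2.4, -0.7, -4.4]
width: 0.19
```

Call:
jog_arm --motion '[-0.4,0,0,0,0,0,0.5,-0.8,0,0,0,0,0,0.5,-1,0,0,0,0,0,0.5,-1,0,0,0,0,0,0.5,-1,0,0,0,0,0,0.5]'

```text
time: 8.6
tcp_pos: [0.5084, 0.0937, 0.0902]
tool_rot: [0.804, 0.594, 0.0, 0.0]
force: [-0.3, -1.1, -2.8]
width: 0.193
```

Call:
jog_arm --motion '[-1.4,0,0,0,0,0,0.5,-1.6,0,0,0,0,0,0.5,-1.6,0,0,0,0,0,0.5,-1,0,0,0,0,0,0.5,0,0,0,0,0,0,0.5]'

```text
time: 9.02
tcp_pos: [0.4917, 0.0394, 0.0902]
tool_rot: [0.805, 0.593, 0.0, 0.0]
force: [-0.5, 0.0, -2.8]
width: 0.191
```

```bash
python3 - <<'E'
from fit import *
s=sense()
a=grab("side","j1",(290,50,430,200),5);b=grab("top","j2",(160,120,300,230),5)
plan([.5,-.1066,.0906],61.5)
E
```

```text
t 9.12 tcp [0.4925 0.041  0.0903] head 72.91 tilt [ 0.001  0.001 -1.   ] F [-0.17  1.14 -3.08] w 1.63
 turn tool z 0.199  shift before turn [-13.89   5.06  -0.03]  after turn [-12.62   7.71  -0.03]
```

View pics/j1.png

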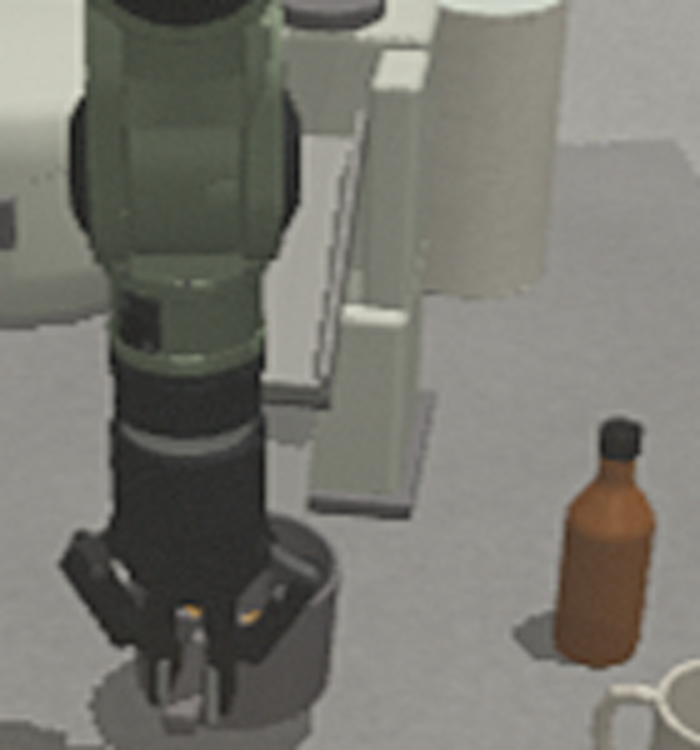

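View pics/j2.png

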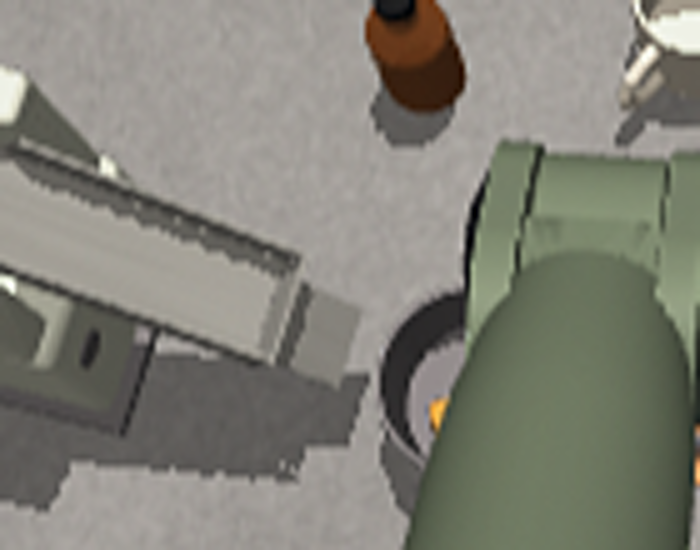

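The chute is empty, the flap is shut and nothing is on the counter. Weight is up from 1.9 to about 2.9 N (some noise). Carrying the pot back over the mat.

Call:
jog_arm --motion '[-1,0.4,0,0,0,0,0.5,-2,0.7,0,0,0,0,0.5,-2,0.7,0,0,0,0,0.5,-2,0.7,0,0,0,0,0.5,-2,0.7,0,0,0,0,0.5]'

```text
time: 9.53
tcp_pos: [0.4969, -0.055, 0.09]
tool_rot: [0.804, 0.595, 0.0, 0.0]
force: [0.7, -0.1, -2.5]
width: 0.196
```

Call:
jog_arm --motion '[-2,0.7,0,0,0,0,0.5,-1.8,0.6,0,0,0,0,0.5,-1,0.4,0,0,0,0.06,0.5,0,0,0,0,0,0.07,0.5,0,0,0,0,0,0.07,0.5]'

```text
time: 9.95
tcp_pos: [0.4992, -0.1061, 0.09]
tool_rot: [0.86, 0.51, 0.0, 0.0]
force: [0.8, -0.2, -2.9]
width: 0.19
```

Call:
jog_arm --motion '[0,0,0.5,0,0,0,0.5,0,0,0.7,0,0,0,0.5,0,0,0,0,0,0,0.5]'

```text
time: 10.2
tcp_pos: [0.4978, -0.1045, 0.0765]
tool_rot: [0.859, 0.512, -0.001, -0.001]
force: [-0.4, 0.8, -3.1]
width: 0.191
```

```bash
python3 - <<'E'
from fit import *
plan([.4985,-.1052,.0616],61.5)
a=grab("side","k1",(290,130,430,260),5);b=grab("top","k2",(270,150,400,250),5)
E
```

```text
t 10.2 tcp [ 0.4978 -0.1045  0.0765] head 61.64 tilt [-0.002  0.001 -1.   ] F [-0.41  0.8  -3.1 ] w 1.63
 turn tool z 0.002  shift before turn [-0.02  0.1   1.49]  after turn [-0.02  0.1   1.49]
```

View pics/k1.png

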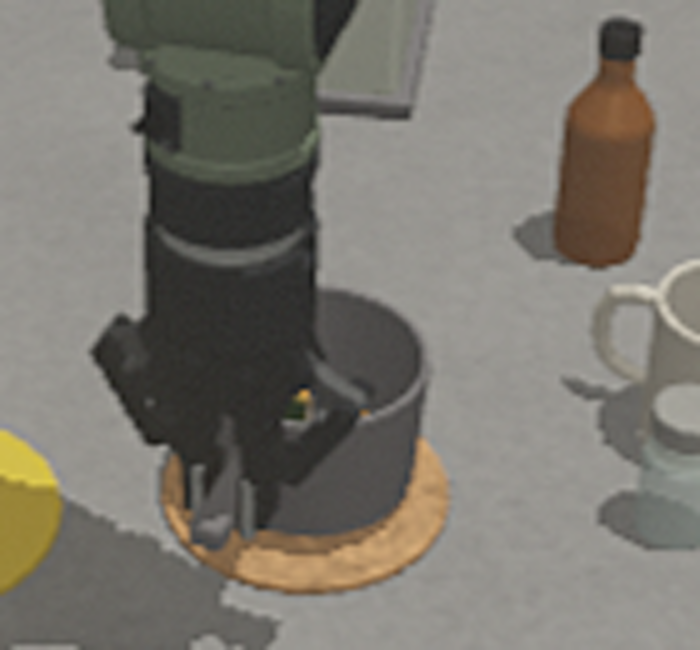

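View pics/k2.png

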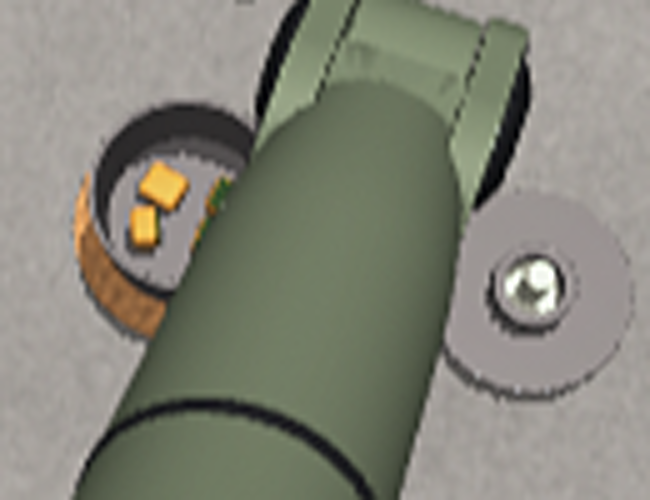

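At least three chunks show in the pot (top crop (162,187), (145,227), (220,195)), with an edge of a fourth at (200,232). The pot is centred over the cork mat, so I lower it until it touches.

Call:
jog_arm --motion '[0,0,0.5,0,0,0,0.5,0,0,0.4,0,0,0,0.5,0,0,0.3,0,0,0,0.5,0,0,0,0,0,0,0.5]'

```text
time: 10.63
tcp_pos: [0.4982, -0.1047, 0.0652]
tool_rot: [0.859, 0.512, -0.0, -0.0]
force: [0.6, -0.7, -2.0]
width: 0.197
```

Call:
jog_arm --motion '[0,0,0.1,0,0,0,0.5,0,0,0.1,0,0,0,0.5,0,0,0,0,0,0,0.5]'

```text
time: 10.88
tcp_pos: [0.4986, -0.1051, 0.0641]
tool_rot: [0.859, 0.511, 0.0, 0.0]
force: [-1.1, -0.8, 0.1]
width: 0.19
```

Call:
jog_arm --motion '[0,0,0.1,0,0,0,0.5,0,0,0,0,0,0,0.5]'

```text
time: 11.05
tcp_pos: [0.4987, -0.1052, 0.0632]
tool_rot: [0.859, 0.511, 0.0, 0.0]
force: [-1.7, -1.3, 0.5]
width: 0.195
```

```bash
python3 - <<'E'
from fit import *
plan([.4985,-.1052,.0616],61.5)
a=grab("side","l1",(290,150,430,260),5)
E
```

```text
t 11.05 tcp [ 0.4987 -0.1052  0.0632] head 61.52 tilt [ 0. -0. -1.] F [-1.72 -1.27  0.47] w 1.67
 turn tool z 0.0  shift before turn [-0.01 -0.02  0.16]  after turn [-0.01 -0.02  0.16]
```

View pics/l1.png

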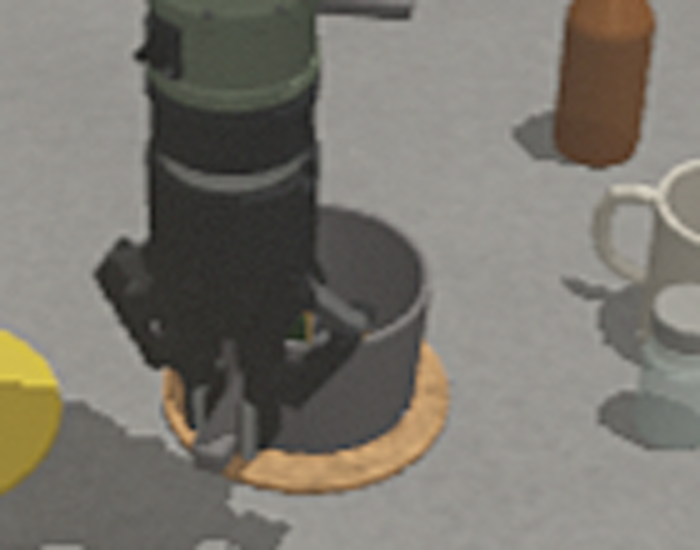

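The pot is on the mat and centred. I press another millimetre and release.

Call:
jog_arm --motion '[0,0,0.1,0,0,0,0.5,0,0,0,0,0,0,1.8,0,0,0,0,0,0,2.4,0,0,0,0,0,0,4,0,0,0,0,0,0,5]' --newtons 40

```text
time: 11.52
tcp_pos: [0.4989, -0.1048, 0.062]
tool_rot: [0.859, 0.512, 0.0, -0.0]
force: [-0.7, -0.9, 0.2]
width: 0.553
```

Call:
jog_arm --motion '[0,0,0,0,0,0,5,0,0,-1,0,0,0,5,0,0,-2.5,0,0,0,5,0,0,-3.5,0,0,0,5,0,0,-3,0,0,0,5]'

```text
time: 11.93
tcp_pos: [0.4983, -0.1048, 0.1639]
tool_rot: [0.859, 0.511, -0.0, -0.0]
force: [0.6, 0.2, -0.4]
width: 0.582
```

```bash
python3 - <<'E'
from fit import *
plan([.5004,-.2219,.12],61.5)
E
```

```text
t 11.93 tcp [ 0.4983 -0.1048  0.1639] head 61.53 tilt [-0.  0. -1.] F [ 0.58  0.18 -0.36] w 4.97
 turn tool z 0.0  shift before turn [-10.2    5.77   4.39]  after turn [-10.19   5.77   4.39]
```

Call:
jog_arm --motion '[-2.5,1.4,0,0,0,0,5,-2.6,1.4,0,0,0,0,5,-2.6,1.5,0,0,0,0,5,-2.5,1.5,1,0,0,0,5,0,0,1,0,0,0,5]'

```text
time: 12.35
tcp_pos: [0.5026, -0.2278, 0.1435]
tool_rot: [0.861, 0.509, 0.001, 0.003]
force: [-0.1, 0.1, -0.4]
width: 0.587
```

Call:
jog_arm --motion '[0,0,0,0,0,0,5]'

```text
time: 12.43
tcp_pos: [0.4999, -0.2229, 0.1408]
tool_rot: [0.86, 0.51, -0.0, -0.001]
force: [-0.7, 0.7, -0.2]
width: 0.587
```

```bash
python3 - <<'E'
from fit import *
plan([.5004,-.2219,.051],61.5)
a=grab("side","m1",(280,150,430,320),4);b=grab("top","m2",(270,150,420,250),5)
E
```

```text
t 12.43 tcp [ 0.4999 -0.2229  0.1408] head 61.38 tilt [-0.002  0.002 -1.   ] F [-0.67  0.71 -0.2 ] w 5.01
 turn tool z -0.002  shift before turn [ 0.11 -0.01  8.98]  after turn [ 0.11 -0.01  8.98]
```

View pics/m1.png

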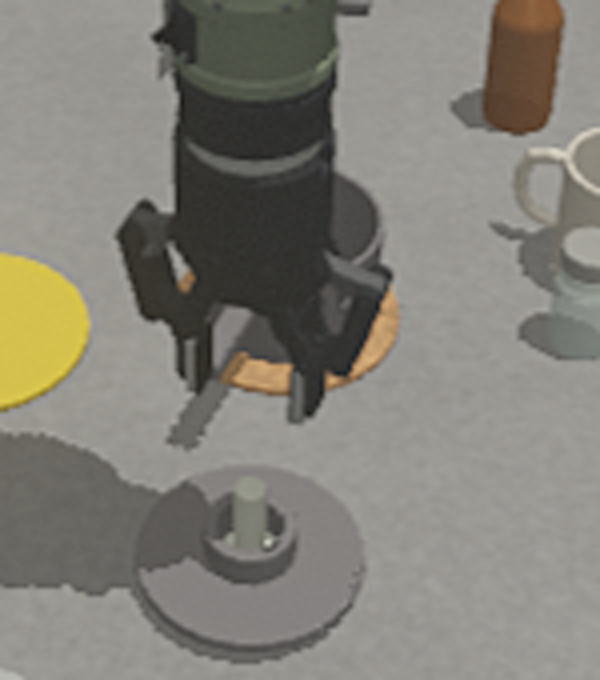

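View pics/m2.png

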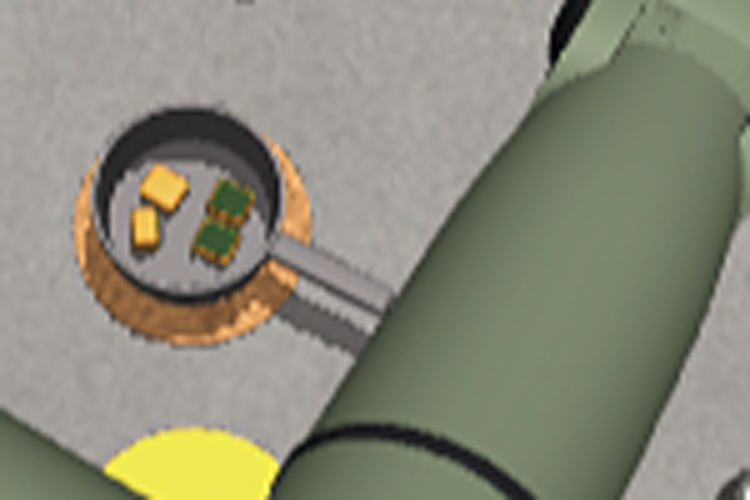

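The top crop shows all four chunks in the pot: (163,187), (146,228), (232,200), (217,240). The pot stands on the cork mat. Now the stem of the lids.

Call:
jog_arm --motion '[0.1,0,2.5,0,0,0,4,0,0,2.5,0,0,0,4,0,0,1.5,0,0,0,4,0,0,1,0,0,0,4,0,0,0,0,0,0,4]'

```text
time: 12.95
tcp_pos: [0.5004, -0.2196, 0.0656]
tool_rot: [0.859, 0.512, -0.001, -0.002]
force: [-0.9, -0.3, -0.8]
width: 0.466
```

```bash
python3 - <<'E'
from fit import *
plan([.5004,-.2219,.052],61.5)
a=grab("side","n1",(290,200,400,320),5)
b=cv2.imread("pics/m2_full.png")
for c in [(.5457,-.0137),(.5475,-.0125)]:
    L=[circ(c,.059,.081),circ(c,.055,.081)]
    draw(b,"top",L,(0,0,255),(280,160,340,220),10,"pics/n2_%d.png"%(c[0]*1e4))
E
```

```text
t 12.95 tcp [ 0.5004 -0.2196  0.0656] head 61.61 tilt [-0.003  0.002 -1.   ] F [-0.95 -0.28 -0.78] w 3.98
 turn tool z 0.002  shift before turn [-0.2   0.11  1.36]  after turn [-0.2   0.12  1.36]
```

View pics/n1.png

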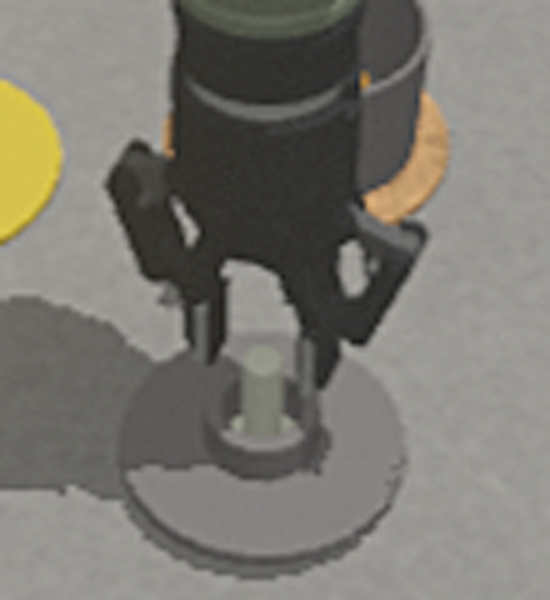

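View pics/n2_5457.png

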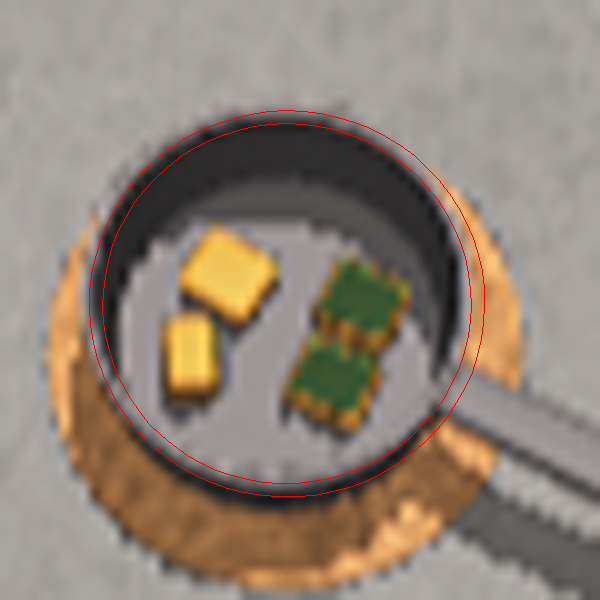

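The stem at side crop (262,390) is between the pads, and the pot rim overlay at (0.5457, −0.0137) matches the rim-to-cork boundary. I go down to the stem and grip it.

Call:
jog_arm --motion '[-0.2,0.1,0.7,0,0,0,4,0,0,0.4,0,0,0,4,0,0,0.2,0,0,0,4,0,0,0,0,0,0,4]'

```text
time: 13.33
tcp_pos: [0.5013, -0.2237, 0.0539]
tool_rot: [0.859, 0.511, 0.0, -0.0]
force: [0.5, -0.6, 0.2]
width: 0.467
```

```bash
python3 - <<'E'
from fit import *
plan([.5004,-.2219,.052],61.5)
a=grab("side","o1",(290,200,400,320),5)
E
```

```text
t 13.33 tcp [ 0.5013 -0.2237  0.0539] head 61.52 tilt [ 0.  0. -1.] F [ 0.47 -0.59  0.21] w 3.99
 turn tool z 0.0  shift before turn [ 0.11 -0.17  0.19]  after turn [ 0.11 -0.17  0.19]
```

View pics/o1.png

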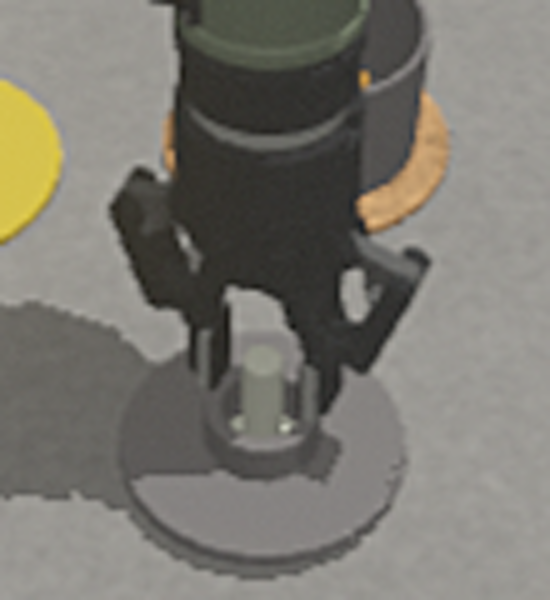

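Call:
jog_arm --motion '[0.1,-0.1,0.1,0,0,0,3,0,0,0,0,0,0,2,0,0,0,0,0,0,1.5,0,0,0,0,0,0,0.5,0,0,0,0,0,0,0.5]' --newtons 70

```text
time: 13.8
tcp_pos: [0.5012, -0.2224, 0.0533]
tool_rot: [0.859, 0.511, 0.0, 0.0]
force: [0.2, 0.1, 2.2]
width: 0.184
```

Call:
jog_arm --motion '[0,0,-0.5,0,0,0,0.5,0,0,-1,0,0,0,0.5,0,0,-1,0,0,0,0.5,0,0,0,0,0,0,0.5]'

```text
time: 14.13
tcp_pos: [0.5022, -0.2231, 0.0803]
tool_rot: [0.859, 0.511, 0.001, 0.001]
force: [1.1, -0.1, -2.5]
width: 0.18
```

```bash
python3 - <<'E'
from fit import *
plan([.5004,-.2219,.052],61.5)
a=grab("side","p1",(290,180,400,320),4);b=grab("top","p2",(270,150,420,250),5)
E
```

```text
t 14.13 tcp [ 0.5022 -0.2231  0.0803] head 61.52 tilt [ 0.003 -0.002 -1.   ] F [ 1.13 -0.15 -2.51] w 1.54
 turn tool z 0.0  shift before turn [ 0.02 -0.21  2.83]  after turn [ 0.02 -0.21  2.83]
```

View pics/p1.png

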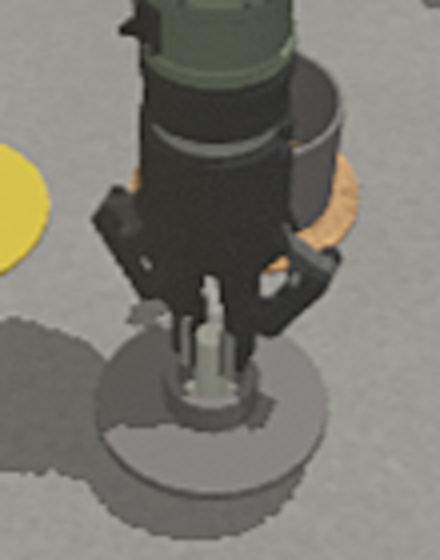

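The lids are lifted together: about 2.5 N, and level. TCP and camera agree on the lid position to about 1 mm. I raise them and carry them over the pot.

Call:
jog_arm --motion '[0,0,-2,0,0,0,0.5,0,0,-2.5,0,0,0,0.5,0,0,-2.5,0,0,0,0.5,0,0,-1.5,0,0,0,0.5,0,0,0,0,0,0,0.5]'

```text
time: 14.65
tcp_pos: [0.5029, -0.2234, 0.1662]
tool_rot: [0.859, 0.511, 0.001, 0.003]
force: [1.0, -0.8, -2.3]
width: 0.181
```

```bash
python3 - <<'E'
from fit import *
plan([.5457,-.0137,.16],61.5)
a=grab("side","q1",(290,100,430,300),3);b=grab("top","q2",(270,150,420,250),5)
E
```

```text
t 14.65 tcp [ 0.5029 -0.2234  0.1662] head 61.53 tilt [ 0.005 -0.003 -1.   ] F [ 1.03 -0.83 -2.3 ] w 1.54
 turn tool z 0.0  shift before turn [20.48 -6.23  0.62]  after turn [20.47 -6.24  0.62]
```

View pics/q1.png

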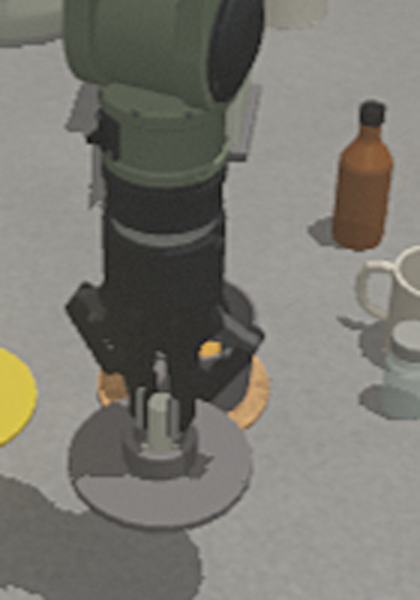

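View pics/q2.png

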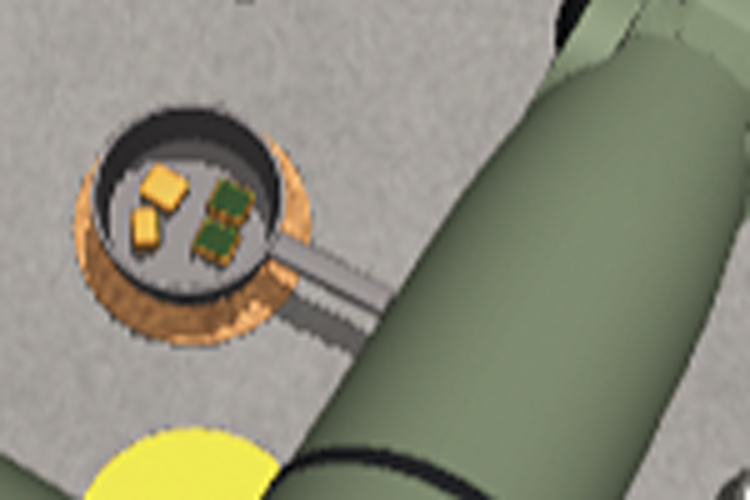

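Call:
jog_arm --motion '[2,-0.6,0,0,0,0,0.5,3,-0.9,0,0,0,0,0.5,3,-0.9,0,0,0,0,0.5,3,-0.9,0,0,0,0,0.5,3,-0.9,0,0,0,0,0.5]'

```text
time: 15.17
tcp_pos: [0.5294, -0.0776, 0.1607]
tool_rot: [0.859, 0.511, -0.001, -0.001]
force: [0.6, -0.2, -1.6]
width: 0.185
```

Call:
jog_arm --motion '[3,-0.9,0,0,0,0,0.5,2,-0.6,0,0,0,0,0.5,1.2,-0.4,0.3,0,0,0,0.5,0.2,-0.1,0.3,0,0,0,0.5,0,0,0,0,0,0,0.5]'

```text
time: 15.58
tcp_pos: [0.5424, -0.0131, 0.155]
tool_rot: [0.859, 0.512, -0.002, -0.001]
force: [-0.7, -0.4, -3.0]
width: 0.183
```

```bash
python3 - <<'E'
from fit import *
plan([.5457,-.0137,.145],61.5)
a=grab("side","r1",(290,100,430,260),5)
plan([.5457,-.0137,.145],61.5)
E
```

```text
t 15.58 tcp [ 0.5424 -0.0131  0.155 ] head 61.59 tilt [-0.003 -0.    -1.   ] F [-0.73 -0.45 -3.  ] w 1.56
 turn tool z 0.002  shift before turn [0.1  0.32 1.  ]  after turn [0.1  0.32 1.  ]
t 15.63 tcp [ 0.5426 -0.0139  0.1555] head 61.52 tilt [-0.003 -0.    -1.   ] F [ 0.13  0.09 -2.14] w 1.59
 turn tool z 0.0  shift before turn [0.17 0.26 1.05]  after turn [0.17 0.26 1.05]
```

View pics/r1.png

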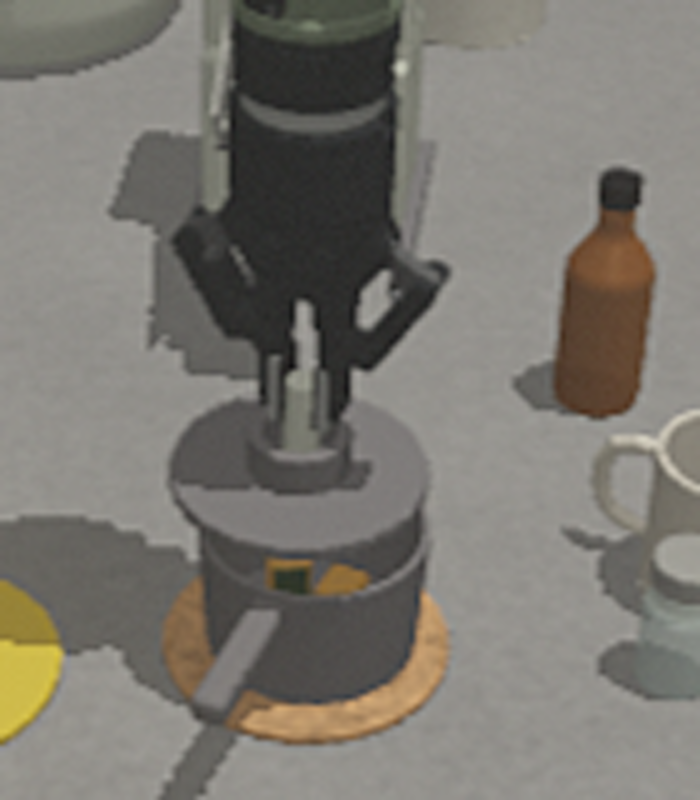

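```bash
python3 - <<'E'
from fit import *
a=cv2.imread("pics/r1_full.png")
c=(.5457,-.0137);l=(.5426,-.0139)
L=[circ(c,.059,.081),circ(c,.055,.081),circ(l,.064,.155-.0533+.019),circ(l,.026,.155-.0533+.041)]
draw(a,"side",L,(0,0,255),(310,170,390,255),8,"pics/r2.png")
E
```

```text
(no output)
```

View pics/r2.png

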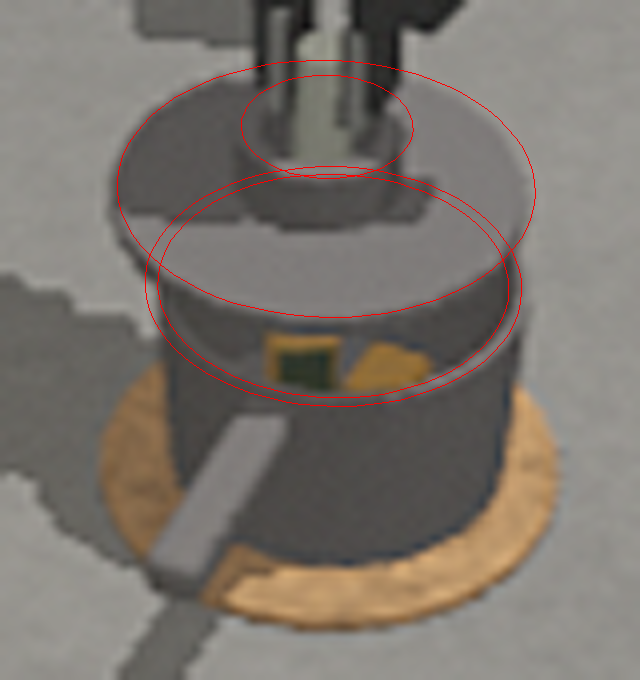

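```bash
python3 - <<'E'
from fit import *
# horizontal-extreme approach: measured extreme columns vs model
def ext(c,r,z):
    p=proj("side",circ(c,r,z,400))+.5-[310,170]; return (p[:,0].min()*8,p[:,0].max()*8,p[:,1].max()*8)
for c in [(.5426,-.0139),(.540,-.0139)]: print("lid",ext(c,.064,.1207))
for c in [(.5457,-.0137),(.5475,-.0137)]: print("pot",ext(c,.059,.081),ext(c,.055,.081))
a=cv2.imread("pics/r1_full.png");g=cv2.cvtColor(a,cv2.COLOR_BGR2GRAY)
for r in(194,196,205,207,210,212): print(r,"L",g[r,322:336].tolist(),"R",g[r,366:382].tolist())
E
```

```text
lid (np.float64(116.78123505647955), np.float64(534.7235151213035), np.float64(316.9242391356163))
lid (np.float64(108.3386725365649), np.float64(526.289653232956), np.float64(317.4695032607349))
pot (np.float64(144.57293922244207), np.float64(521.3328532648143), np.float64(406.06615164405594)) (np.float64(157.30403562925585), np.float64(508.4860851039407), np.float64(397.26910674959663))
pot (np.float64(150.28200427463435), np.float64(527.0376814420188), np.float64(405.6911956358231)) (np.float64(163.0124003572173), np.float64(514.1905010240935), np.float64(396.8959799082529))
194 L [146, 127, 86, 81, 82, 87, 84, 86, 86, 86, 84, 86, 82, 85] R [125, 124, 126, 124, 124, 124, 124, 125, 122, 127, 140, 152, 149, 148, 150, 149]
196 L [149, 116, 99, 101, 81, 80, 79, 80, 82, 85, 84, 83, 84, 84] R [125, 125, 124, 123, 123, 124, 124, 125, 121, 123, 144, 151, 149, 148, 148, 149]
205 L [149, 147, 146, 144, 146, 146, 136, 97, 68, 82, 98, 115, 127, 128] R [122, 120, 106, 88, 76, 69, 67, 63, 89, 123, 141, 146, 148, 149, 145, 143]
207 L [148, 147, 148, 148, 145, 149, 154, 123, 73, 74, 67, 68, 74, 81] R [79, 77, 73, 70, 71, 70, 69, 59, 106, 128, 140, 149, 148, 149, 147, 146]
210 L [94, 95, 96, 94, 103, 136, 155, 124, 68, 77, 81, 72, 67, 71] R [73, 73, 72, 71, 70, 66, 66, 108, 115, 113, 141, 151, 149, 148, 149, 147]
212 L [97, 98, 97, 101, 97, 108, 119, 102, 75, 66, 75, 85, 81, 72] R [72, 74, 72, 66, 65, 89, 123, 110, 69, 118, 149, 148, 149, 148, 148, 151]
```

The images say the lid needs about 4–5 mm more in +x to centre on the pot, and the TCP reading says 3 mm. I correct by 4 mm and lower.

Call:
jog_arm --motion '[0.2,0.35,0.3,0,0,0,0.5,0,0,0.5,0,0,0,0.5,0,0,0,0,0,0,0.5]'

```text
time: 15.88
tcp_pos: [0.5475, -0.0144, 0.1479]
tool_rot: [0.86, 0.511, -0.0, -0.0]
force: [-0.0, 0.4, -3.2]
width: 0.184
```

```bash
python3 - <<'E'
from fit import *
plan([.5457,-.0137,.1243],61.5)
a=grab("side","s1",(310,170,390,255),8)
g=cv2.cvtColor(a,cv2.COLOR_BGR2GRAY)
for r in(193,195,197,199,201): print(r,"L",g[r,320:332].tolist(),"R",g[r,370:382].tolist())
E
```

```text
t 15.88 tcp [ 0.5475 -0.0144  0.1479] head 61.42 tilt [-0.001 -0.    -1.   ] F [-0.01  0.42 -3.24] w 1.58
 turn tool z -0.001  shift before turn [-0.02 -0.19  2.36]  after turn [-0.02 -0.19  2.36]
193 L [144, 143, 141, 142, 144, 144, 115, 82, 84, 85, 84, 85] R [125, 126, 125, 125, 125, 123, 130, 146, 151, 147, 147, 148]
195 L [147, 147, 144, 143, 147, 133, 96, 80, 84, 83, 85, 85] R [125, 125, 123, 124, 124, 124, 123, 129, 144, 151, 151, 150]
197 L [143, 145, 144, 144, 147, 133, 95, 81, 83, 84, 85, 85] R [124, 125, 123, 126, 126, 123, 125, 127, 141, 149, 149, 150]
199 L [143, 146, 146, 146, 145, 125, 95, 108, 124, 101, 104, 103] R [124, 125, 126, 124, 125, 125, 122, 123, 138, 147, 146, 150]
201 L [146, 148, 144, 146, 145, 151, 119, 87, 118, 130, 127, 127] R [125, 125, 126, 124, 126, 125, 104, 126, 149, 145, 145, 145]
```

View pics/s1.png

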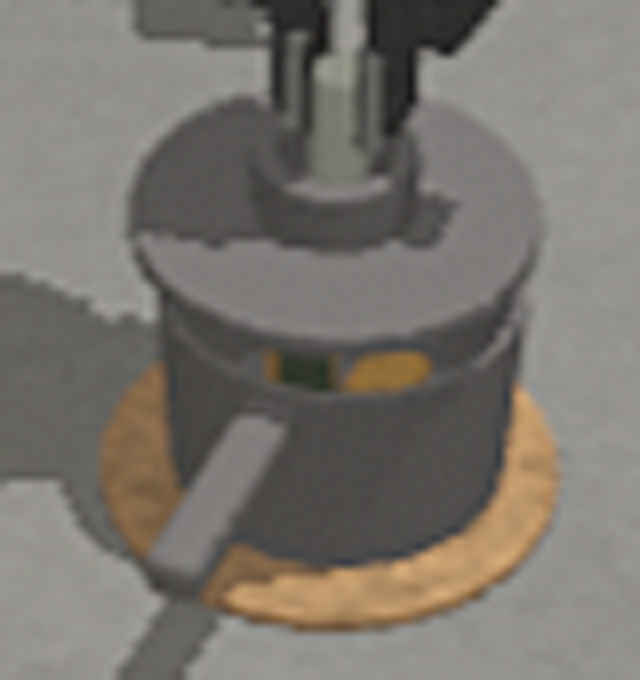

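```bash
python3 - <<'E'
from fit import *
for x in(.5430,.5450,.5470):
    p=proj("side",circ((x,-.014),.064,.1136,400))+.5
    print(x,p[:,0].min(),p[:,0].max(),p[:,1].max())
print(sense()["tcp_pos"])
E
```

```text
0.543 324.80987811525347 376.8483942266742 211.9402777411902
0.545 325.6182965765434 377.6561504986677 211.88785008193747
0.547 326.42645836893155 378.46375685664316 211.83543256443997
[ 0.54731036 -0.01425824  0.14824628]
```

By camera the lid is at x≈0.5455 and the pot at 0.5457, so it is centred. Lowering, with force checks.

Call:
jog_arm --motion '[0,0,0.5,0,0,0,0.5,0,0,0.5,0,0,0,0.5,0,0,0.4,0,0,0,0.5,0,0,0.2,0,0,0,0.5]'

```text
time: 16.27
tcp_pos: [0.5473, -0.0133, 0.1321]
tool_rot: [0.859, 0.511, -0.0, -0.0]
force: [0.4, -0.7, -3.2]
width: 0.187
```

Call:
jog_arm --motion '[0,0,0.2,0,0,0,0.5,0,0,0.2,0,0,0,0.5,0,0,0.1,0,0,0,0.5,0,0,0,0,0,0,0.5]'

```text
time: 16.6
tcp_pos: [0.5476, -0.0133, 0.1278]
tool_rot: [0.859, 0.512, -0.0, -0.0]
force: [0.7, -0.4, -2.4]
width: 0.183
```

```bash
python3 - <<'E'
from fit import *
plan([.5473,-.0143,.1243],61.5)
a=grab("side","u1",(310,170,390,255),8)
E
```

```text
t 16.6 tcp [ 0.5476 -0.0133  0.1278] head 61.53 tilt [-0.  0. -1.] F [ 0.74 -0.35 -2.41] w 1.56
 turn tool z 0.001  shift before turn [-0.11  0.02  0.35]  after turn [-0.11  0.02  0.35]
```

View pics/u1.png

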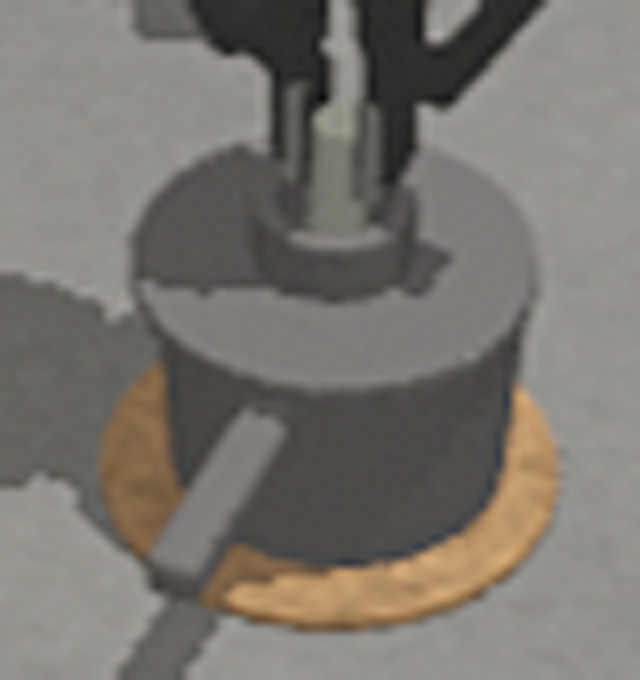

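The lids are centred with the plug entering and no force. I continue the last 3–4 mm.

Call:
jog_arm --motion '[0,0,0.1,0,0,0,0.5,0,0,0.1,0,0,0,0.5,0,0,0,0,0,0,0.5]'

```text
time: 16.9
tcp_pos: [0.5477, -0.0133, 0.1259]
tool_rot: [0.859, 0.511, -0.0, -0.0]
force: [-0.8, -1.0, -3.0]
width: 0.183
```

Call:
jog_arm --motion '[0,0,0.1,0,0,0,0.5,0,0,0,0,0,0,0.5]'

```text
time: 17.07
tcp_pos: [0.5477, -0.0133, 0.1248]
tool_rot: [0.859, 0.511, -0.0, -0.0]
force: [0.3, 0.1, -2.4]
width: 0.188
```

Call:
jog_arm --motion '[0,0,0.1,0,0,0,0.5,0,0,0,0,0,0,0.5]'

```text
time: 17.23
tcp_pos: [0.5478, -0.0133, 0.1245]
tool_rot: [0.859, 0.511, 0.0, 0.0]
force: [-1.1, 0.1, 2.0]
width: 0.185
```

It is seated: contact at TCP z 0.1245, against the expected 0.1243. Releasing.

Call:
jog_arm --motion '[0,0,0,0,0,0,1.8,0,0,0,0,0,0,2.2,0,0,0,0,0,0,3,0,0,0,0,0,0,3.5,0,0,-0.5,0,0,0,3.5]' --newtons 30

```text
time: 17.65
tcp_pos: [0.5472, -0.0132, 0.1284]
tool_rot: [0.859, 0.511, -0.001, -0.0]
force: [-0.2, -0.3, -0.4]
width: 0.407
```

Call:
jog_arm --motion '[0,0,-1.5,0,0,0,3.5,0,0,-2,0,0,0,3.5,0,0,-1,0,0,0,5,0,0,0,0,0,0,8.3,0,0,0,0,0,0,8.3]'

```text
time: 18.07
tcp_pos: [0.5483, -0.0134, 0.1744]
tool_rot: [0.859, 0.511, 0.001, 0.001]
force: [-0.1, 1.0, -0.3]
width: 0.821
```

```bash
python3 - <<'E'
from fit import *
plan([.5477,-.0133,.098],61.5)
a=grab("side","v1",(300,120,400,255),5)
E
```

```text
t 18.07 tcp [ 0.5483 -0.0134  0.1744] head 61.52 tilt [ 0.002 -0.    -1.   ] F [-0.09  0.99 -0.26] w 7.01
 turn tool z 0.0  shift before turn [-0.02 -0.06  7.64]  after turn [-0.02 -0.06  7.64]
```

View pics/v1.png

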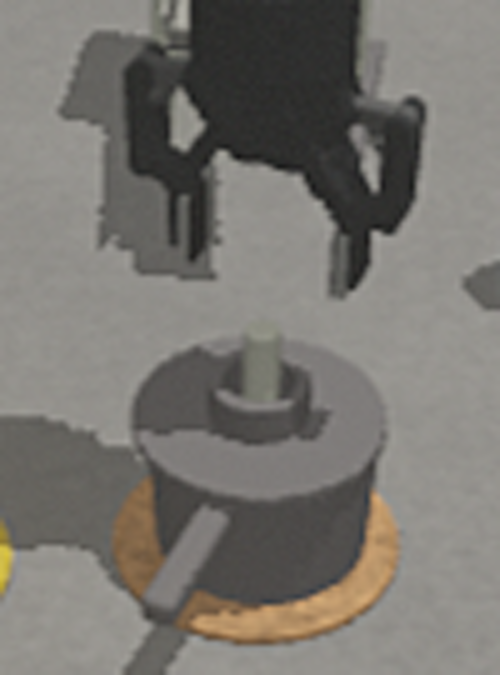

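The lids are seated level on the pot and released. The collar is at side crop (262,405). Lowering the open fingers around it.

Call:
jog_arm --motion '[0,0,1.5,0,0,0,7.5,0,0,1.5,0,0,0,7.5,0,0,1.5,0,0,0,7.5,0,0,1,0,0,0,7.5,0,0,0,0,0,0,7.5]' --newtons 30

```text
time: 18.53
tcp_pos: [0.5454, -0.013, 0.1159]
tool_rot: [0.859, 0.511, -0.002, -0.002]
force: [-0.1, 0.3, 0.1]
width: 0.875
```

```bash
python3 - <<'E'
from fit import *
plan([.5477,-.0133,.100],61.5)
a=grab("side","w1",(300,150,400,255),6)
E
```

```text
t 18.53 tcp [ 0.5454 -0.013   0.1159] head 61.52 tilt [-0.006  0.001 -1.   ] F [-0.07  0.28  0.08] w 7.47
 turn tool z 0.0  shift before turn [0.08 0.22 1.59]  after turn [0.08 0.22 1.59]
```

View pics/w1.png

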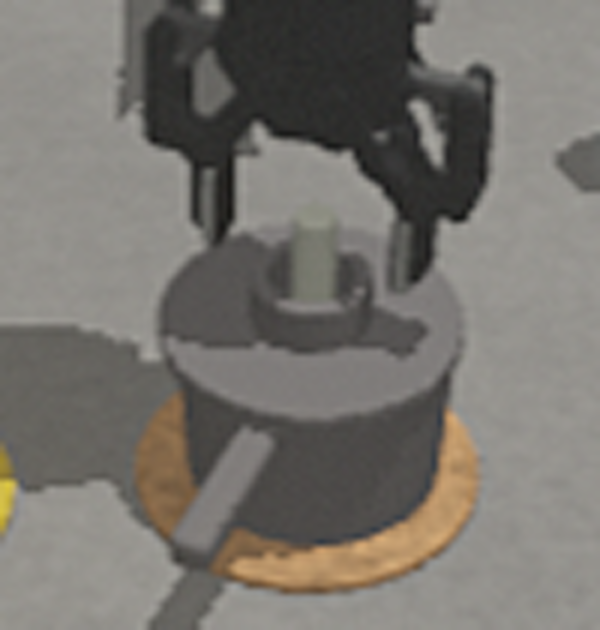

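Call:
jog_arm --motion '[0,0,0.5,0,0,0,7.5,0,0,0.5,0,0,0,7.5,0,0,0.3,0,0,0,7,0,0,0.1,0,0,0,6.5,0,0,0,0,0,0,6.5]'

```text
time: 19.0
tcp_pos: [0.5477, -0.0133, 0.1049]
tool_rot: [0.859, 0.511, -0.0, -0.0]
force: [-0.5, -1.0, 0.0]
width: 0.76
```

```bash
python3 - <<'E'
from fit import *
plan([.5477,-.0133,.100],61.5)
a=grab("side","x1",(300,150,400,255),6)
plan([.5477,-.0133,.100],61.5)
E
```

```text
t 19.0 tcp [ 0.5477 -0.0133  0.1049] head 61.52 tilt [-0. -0. -1.] F [-0.48 -0.97  0.03] w 6.49
 turn tool z 0.0  shift before turn [ 0.   -0.    0.49]  after turn [ 0.   -0.    0.49]
t 19.05 tcp [ 0.5478 -0.0133  0.1051] head 61.53 tilt [ 0. -0. -1.] F [0.39 0.54 0.42] w 6.51
 turn tool z 0.0  shift before turn [-0.01 -0.01  0.51]  after turn [-0.01 -0.01  0.51]
```

View pics/x1.png

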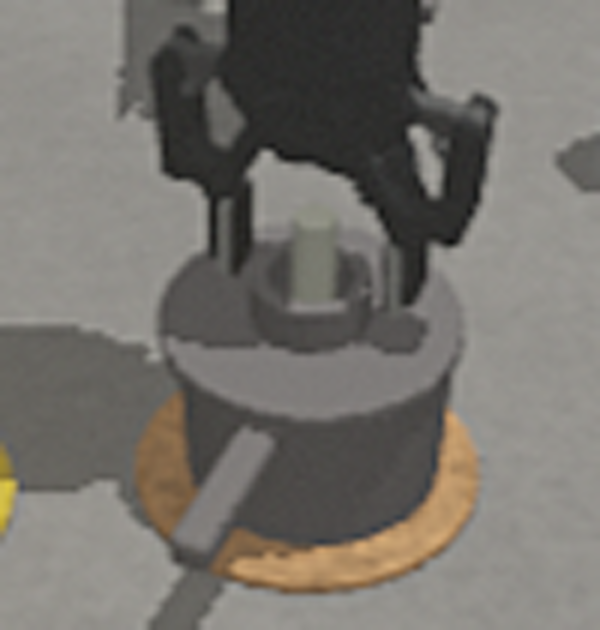

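The fingers straddle the collar symmetrically, with the same xy as the stem grip. I lower 5 mm and close gently.

Call:
jog_arm --motion '[0,0,0.3,0,0,0,6.5,0,0,0.2,0,0,0,6.2,0,0,0,0,0,0,5.8,0,0,0,0,0,0,5.5,0,0,0,0,0,0,5.3]' --newtons 20

```text
time: 19.47
tcp_pos: [0.5477, -0.0133, 0.1]
tool_rot: [0.859, 0.511, -0.0, -0.0]
force: [0.6, 1.0, -0.0]
width: 0.62
```

Call:
jog_arm --motion '[0,0,0,0,0,0,5.2,0,0,0,0,0,0,5,0,0,0,0,0,0,4.5,0,0,0,0,0,0,4,0,0,0,0,0,0,4]' --newtons 35

```text
time: 19.88
tcp_pos: [0.5477, -0.0133, 0.1004]
tool_rot: [0.859, 0.512, 0.0, 0.0]
force: [-2.3, -0.3, 5.8]
width: 0.593
```

```bash
python3 - <<'E'
from fit import *
plan([.5477,-.0133,.100],61.5)
a=grab("side","y1",(300,150,400,255),6)
E
```

```text
t 19.88 tcp [ 0.5477 -0.0133  0.1004] head 61.53 tilt [ 0.  0. -1.] F [-2.29 -0.28  5.8 ] w 5.06
 turn tool z 0.001  shift before turn [-0.    0.    0.04]  after turn [-0.    0.    0.04]
```

View pics/y1.png

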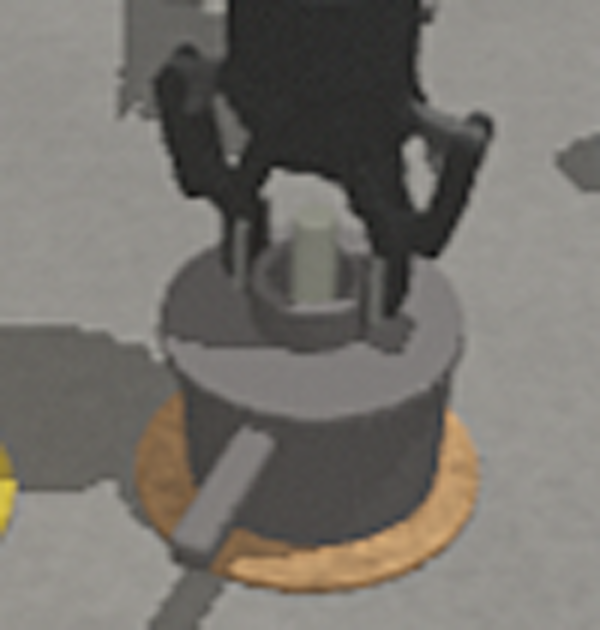

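The collar is gripped at 5.06 cm. Lifting straight up, slowly at first.

Call:
jog_arm --motion '[0,0,-0.1,0,0,0,4,0,0,-0.2,0,0,0,4,0,0,-0.3,0,0,0,4,0,0,-0.4,0,0,0,4,0,0,-0.5,0,0,0,4]'

```text
time: 20.35
tcp_pos: [0.5476, -0.0133, 0.115]
tool_rot: [0.859, 0.511, -0.0, -0.0]
force: [0.4, 0.6, -1.3]
width: 0.593
```

Call:
jog_arm --motion '[0,0,-0.6,0,0,0,4,0,0,-0.5,0,0,0,4,0,0,-0.2,0,0,0,4,0,0,0,0,0,0,4]'

```text
time: 20.68
tcp_pos: [0.5483, -0.0134, 0.1289]
tool_rot: [0.859, 0.511, 0.001, 0.0]
force: [-0.0, 0.1, -1.9]
width: 0.588
```

```bash
python3 - <<'E'
from fit import *
plan([.5477,-.0133,.220],61.5)
a=grab("side","z1",(300,130,400,255),6)
E
```

```text
t 20.68 tcp [ 0.5483 -0.0134  0.1289] head 61.52 tilt [ 0.002 -0.    -1.   ] F [-0.01  0.08 -1.93] w 5.02
 turn tool z 0.0  shift before turn [-0.02 -0.06 -9.11]  after turn [-0.02 -0.06 -9.11]
```

View pics/z1.png

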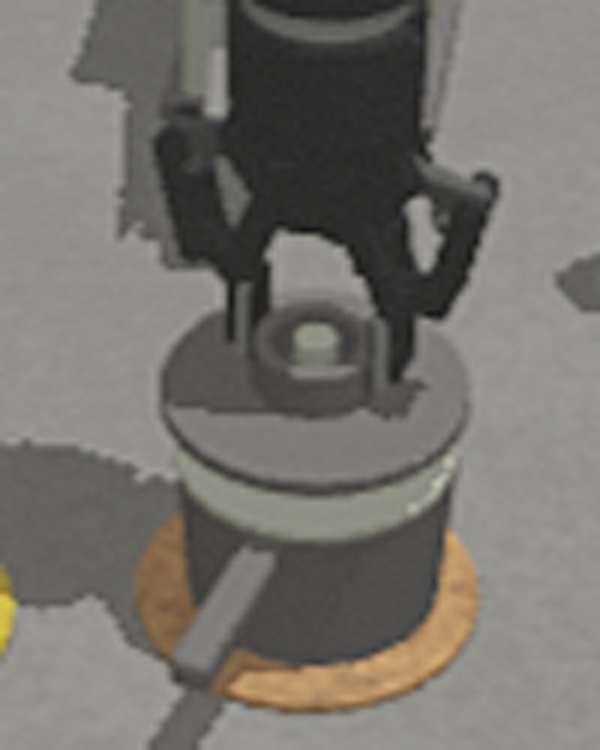

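The outer lid rises alone (about 1.3–1.9 N) and the white inner lid stays seated. I continue straight up.

Call:
jog_arm --motion '[0,0,-1,0,0,0,4,0,0,-1.5,0,0,0,4,0,0,-1.5,0,0,0,4,0,0,-1.5,0,0,0,4,0,0,-1.5,0,0,0,4]'

```text
time: 21.15
tcp_pos: [0.5475, -0.0133, 0.1991]
tool_rot: [0.859, 0.511, -0.0, -0.0]
force: [-0.2, -0.8, -0.7]
width: 0.591
```

Call:
jog_arm --motion '[0,0,-1.5,0,0,0,4,0,0,-1,0,0,0,4,0,0,-0.5,0,0,0,4,0,0,0,0,0,0,4,0,0,0,0,0,0,4]'

```text
time: 21.57
tcp_pos: [0.5476, -0.0133, 0.2277]
tool_rot: [0.859, 0.511, -0.0, -0.0]
force: [-0.6, -0.1, -1.8]
width: 0.593
```

Call:
jog_arm --motion '[0,0,0,0,0,0,4,0,0,0,0,0,0,4,0,0,0,0,0,0,4]'

```text
time: 21.82
tcp_pos: [0.5473, -0.0132, 0.2271]
tool_rot: [0.859, 0.511, -0.001, -0.001]
force: [0.7, 0.1, -1.3]
width: 0.59
```

```bash
python3 - <<'E'
from fit import *
plan([.5477,-.0133,.220],61.5)
a=grab("side","aa1",(290,90,410,260),4);b=grab("top","aa2")
E
```

```text
t 21.82 tcp [ 0.5473 -0.0132  0.2271] head 61.53 tilt [-0.002  0.    -1.   ] F [ 0.73  0.06 -1.31] w 5.04
 turn tool z 0.0  shift before turn [0.02 0.04 0.71]  after turn [0.02 0.04 0.71]
```

View pics/aa1.png

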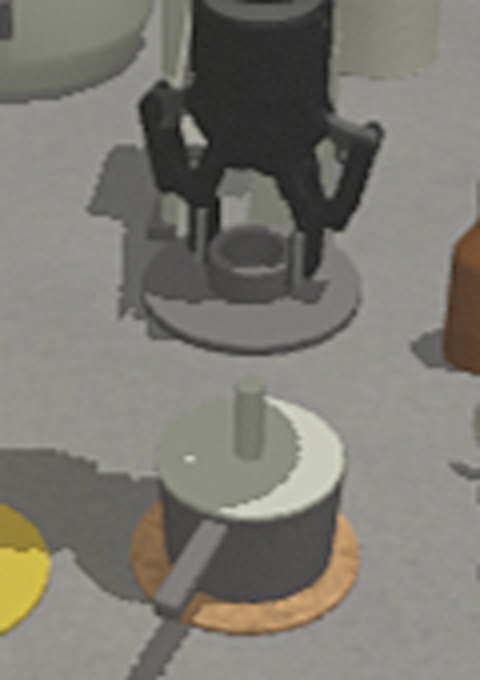

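View pics/aa2_full.png

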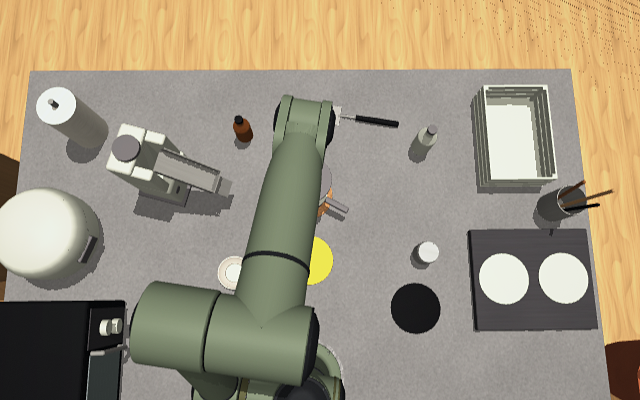

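The inner lid sits level on the pot, which stands on the cork mat. The outer lid is held level about 68 mm above the stem's top, and the bystanders are where they were. Handing in.

```bash
python3 - <<'E'
from station import order
print(order.hand_in())
E
```

```text
the job is handed in; nothing more can be done
None
```

The job is done and handed in at about 22 s, well inside the 72 s limit; no verdict was reported.

**What I did:**
- I lifted the pot by its handle and pushed its rim against the paddle until the flap opened. The pot caught all four chunks; the top image showed four on its floor and an empty chute.
- I stood the pot back on the cork mat and let go.
- I carried both lids over by the stem, seated them on the pot and let go.
- I gripped the outer lid by its collar and lifted it straight off.

**Last checks:**
- **Inner lid:** the side image shows it level and seated on the pot. Contact came at TCP height 0.1245 m, against 0.1243 m expected.
- **Outer lid:** it is held level at a 5.04 cm opening. By calculation its lower edge is about 68 mm above the stem's top. The force of about 1.3 N fits that lid alone.
- **Bystanders:** none looked moved in the last pictures, but I compared them by eye only. The arm hid the mug, spice jar and part of the dish in the last top view.

**What disagreed:** before seating, the camera and TCP positions for the lids differed by about 2 mm, so I centred by the images. The predicted outline of the pot's underside did not match the picture. The pot seems to taper, so I relied on the rim instead.

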